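Close the tea tins and clip on the scoops

ROBOT

A 7-joint arm with a two-finger parallel gripper is mounted at the origin on the work surface. World frame = base frame: x ahead of the robot, y to its left, z up, the work surface at z = 0. Lengths are in m, angles in degrees, forces in N, time in s.
With the tool pointing down it reaches from about 0.425 to 1.025 m from the base axis. Payload 3.6 kg.
Tool frame: the origin (TCP) lies at the very end of the fingers, on their centre line; the grasp point (between the pads) lies 19 mm behind it (env.grip_depth is the distance from the TCP to the grasp point, in m); z points along the fingers, y is the direction in which the jaws open and shut (so a half turn about z gives the same grasp; the last joint's range is limited). The gripper opens to 85 mm and grips with 20 to 120 N. Pads are 22 mm wide; open, the fingers measure 114 mm over their backs; the gripper's body (76 mm by 85 mm) begins 54 mm behind the grasp point. The pads swing forward as they close: fully open they stand 13 mm farther back than shut.
Start: joints at [-81.561, 33.873, 2.773, 92.16, -1.908, 54.013, -1.931], TCP at [0.173, 0.704, 0.231] pointing down, gripper open.
Joint ranges: [-153.93, 153.93], [-27.13, 128.08], [-72.61, 78.16], [10.71, 143.7], [-87.88, 267.88], [4.46, 118.87], [-176.78, 176.78]. Speed limits (degrees/s): [147.25, 147.25, 180, 180, 180, 180, 180].

INTERFACE

Orientations are given as [roll, pitch, yaw] about the fixed x, y, z axes, in that order (R = Rz(yaw) Ry(pitch) Rx(roll)).
In Python, from rig import get_obs, snapshot, get_calibration, close_job, env gives the robot as it stands. The module is installed in compiled form; this text tells all that it offers.
- The arm moves only by the shell command python3 -m creep 'ROWS' [FORCE]. ROWS is JSON, a list of rows, each a list of 3 entries, a list of its own where there are three numbers: the turn, a rotation vector about the tool's x, y, z in rad, then the shift along the tool's x, y, z in m, then the finger opening in m, from 0 to 0.0854. A call has 1 to 20 rows; each row is the pose to reach, as a shift and turn from the pose commanded when the call began, along the tool's axes at that moment; what a row does not reach only later rows make up. A row lasts 1/8 s, in which the tool goes at most 62.5 mm and 10.7 degrees, less where a joint would pass 70% of its speed; a pose out of reach is approached as far as the arm can. A call with a gripper value outside its range is refused whole. The fingers move at their own pace and stop on an object; FORCE is the grip in N (left out, the last holds). Time passes only in rows, so rows that repeat a pose let the fingers close. It gives the time, the measured TCP pose, the force and the opening at its end, in the units of the state.
- get_obs(): the state, without advancing time (a new reading comes with each control period).
- snapshot(name): name is "scene" or "side" or "wrist"; returns (picture, depth): 384x512x3 uint8, red, green, blue; 384x512 float32, m along the optical axis (not along the pixel's ray), 0 where there is no reading.
- get_calibration(name): a dict with "mtx" (3x3 intrinsics, pixels), "dist_coeffs" ([k1, k2, p1, p2, k3] as OpenCV has them; the pictures are not rectified), "R" (3x3) and "t" (3): a world point X has camera coordinates R X + t. Camera axes: x right, y down, z forward; pixel columns grow to the right and rows downward; lengths in m; the calibration is good to about 2 mm. A picture is of the moment at which its call begins: read the wrist's pose just before it. get_calibration takes no time and is no camera call; for the wrist camera it gives the pose at the moment of the call.
- close_job(): hands the job in, once; it reports no verdict.
The state is a dict: "time_s": time; "q": joint angles; "qd": joint speeds; "joint_efforts": joint torques, N m; "tool_pos": TCP position; "tcp_rot": TCP orientation; "force": force on the tool from outside, world axes, zero at the start; "ft_torque": the same for the moment, N m; "opening": finger opening in m.
Only numpy, scipy, OpenCV 4.12 (cv2) and the standard library are available. Lean on these libraries where they do the work, as an engineer would, in place of code of your own. Each camera call takes 0.05 s, during which the arm holds its last target. There are 200 camera calls.

TASK

Close up the tea counter: put each lid down flat and fully home on the tin it fits, and clip each scoop on the counter to the upright leg of a lid's loop handle by pushing its snap hook on until the gate flicks shut behind the rod, no more than one scoop to a lid. There may be fewer scoops than lids; leave the cups and jar at the back where they stand.

Things in the scene. Friction and masses are not known exactly. Their poses are not given: they have to be found in the camera images.
- tin_1_mouth (a point): Centre of the open mouth, at rim height, of the smallest bare metal tin: round, outer diameter 72 mm, 70 mm tall, wall 4 mm, open and empty, fixed to the counter. z up.
- lid_1_grip (a point): Smallest lid, fits tin_1: wooden disc 72 mm wide, 8 thick, cork plug below (diameter 58, 18 deep), steel loop above. Point: centre of the loop's level bar (56 long in lid x, 12 wide, 14 high), 55 mm above the disc's underside (so 55 above the mouth when home), 73 above the plug's foot. Two upright legs, 9 mm rods, at x = +22 and -22 mm, free from 7 to 47 mm below this point. About 0.26 kg.
- tin_2_mouth (a point): Centre of the open mouth, at rim height, of the second smallest bare metal tin: round, outer diameter 86 mm, 60 mm tall, wall 4 mm, open and empty, fixed to the counter. z up.
- lid_2_grip (a point): Second smallest lid, fits tin_2: wooden disc 86 mm wide, 8 thick, cork plug below (diameter 72, 18 deep), steel loop above. Point: centre of the loop's level bar (56 long in lid x, 12 wide, 14 high), 55 mm above the disc's underside (so 55 above the mouth when home), 73 above the plug's foot. Two upright legs, 9 mm rods, at x = +22 and -22 mm, free from 7 to 47 mm below this point. About 0.26 kg.
- tin_3_mouth (a point): Centre of the open mouth, at rim height, of the second largest bare metal tin: round, outer diameter 100 mm, 82 mm tall, wall 4 mm, open and empty, fixed to the counter. z up.
- lid_3_grip (a point): Second largest lid, fits tin_3: wooden disc 100 mm wide, 8 thick, cork plug below (diameter 86, 18 deep), steel loop above. Point: centre of the loop's level bar (56 long in lid x, 12 wide, 14 high), 55 mm above the disc's underside (so 55 above the mouth when home), 73 above the plug's foot. Two upright legs, 9 mm rods, at x = +22 and -22 mm, free from 7 to 47 mm below this point. About 0.26 kg.
- tin_4_mouth (a point): Centre of the open mouth, at rim height, of the largest bare metal tin: round, outer diameter 114 mm, 66 mm tall, wall 4 mm, open and empty, fixed to the counter. z up.
- lid_4_grip (a point): Largest lid, fits tin_4: wooden disc 114 mm wide, 8 thick, cork plug below (diameter 100, 18 deep), steel loop above. Point: centre of the loop's level bar (56 long in lid x, 12 wide, 14 high), 55 mm above the disc's underside (so 55 above the mouth when home), 73 above the plug's foot. Two upright legs, 9 mm rods, at x = +22 and -22 mm, free from 7 to 47 mm below this point. About 0.26 kg.
- scoop_a_grip (a point): Scoop a (all alike, one may be absent): centre of its wooden handle (14 mm wide, 12 thick, x -42 to 36 mm), 6 mm above its underside as it lies flat. x points to the hook, z up. Bowl 52 mm wide, 30 high, centred at x -64. Hook: flat steel fork 10 thick, 40 wide, opening to +x; tips at x 90 (40 mm apart) funnel to a mouth 17 wide at x 77; throat floor at x 36. 110 g.
- scoop_a_eye (a point): Middle of scoop a's hook throat (26 mm wide), 54 mm along +x from the handle's centre, same axes. A 9 mm rod pushed in through the mouth within 4 mm of the middle line (about 2 N) clears the gate's tip at 50 mm from the handle's centre; then the gate flicks shut. It meets the throat's floor at 40.5 mm.
- gate_a (a joint): Brass gate of scoop a's hook, hinged at x 74, y -13.5 mm from the handle's centre. 0 rad is shut; grows to 1.4 as it is pushed inward; a light spring shuts it.
- scoop_b_grip (a point): Scoop b (all alike, one may be absent): centre of its wooden handle (14 mm wide, 12 thick, x -42 to 36 mm), 6 mm above its underside as it lies flat. x points to the hook, z up. Bowl 52 mm wide, 30 high, centred at x -64. Hook: flat steel fork 10 thick, 40 wide, opening to +x; tips at x 90 (40 mm apart) funnel to a mouth 17 wide at x 77; throat floor at x 36. 110 g.
- scoop_b_eye (a point): Middle of scoop b's hook throat (26 mm wide), 54 mm along +x from the handle's centre, same axes. A 9 mm rod pushed in through the mouth within 4 mm of the middle line (about 2 N) clears the gate's tip at 50 mm from the handle's centre; then the gate flicks shut. It meets the throat's floor at 40.5 mm.
- gate_b (a joint): Brass gate of scoop b's hook, hinged at x 74, y -13.5 mm from the handle's centre. 0 rad is shut; grows to 1.4 as it is pushed inward; a light spring shuts it.
- scoop_c_grip (a point): Scoop c (all alike, one may be absent): centre of its wooden handle (14 mm wide, 12 thick, x -42 to 36 mm), 6 mm above its underside as it lies flat. x points to the hook, z up. Bowl 52 mm wide, 30 high, centred at x -64. Hook: flat steel fork 10 thick, 40 wide, opening to +x; tips at x 90 (40 mm apart) funnel to a mouth 17 wide at x 77; throat floor at x 36. 110 g.
- scoop_c_eye (a point): Middle of scoop c's hook throat (26 mm wide), 54 mm along +x from the handle's centre, same axes. A 9 mm rod pushed in through the mouth within 4 mm of the middle line (about 2 N) clears the gate's tip at 50 mm from the handle's centre; then the gate flicks shut. It meets the throat's floor at 40.5 mm.
- gate_c (a joint): Brass gate of scoop c's hook, hinged at x 74, y -13.5 mm from the handle's centre. 0 rad is shut; grows to 1.4 as it is pushed inward; a light spring shuts it.
- cup_1: Bystander, not to be disturbed: white cup, 70 mm wide, 58 mm high, among the tins. Origin at the centre of its underside.
- jar_1: Bystander, not to be disturbed: brown glass jar, 72 mm wide, 130 mm high, at the back. Origin at the centre of its underside.
- pot_1: Bystander, not to be disturbed: terracotta mug, 90 mm wide, 70 mm high, at the back. Origin at the centre of its underside.
Not all that is in view belongs to the job. Leave any red look-alike of the part that bears tin_4_mouth alone.

How it is judged (in metres and radians):
On the way:
1. all four lids sit home on their own tins (horizontal distance between lid_1_grip and tin_1_mouth below 0.006 m and z of lid_1_grip in the frame of tin_1_mouth between 0.051 and 0.059 m and angle between each of lid_1_grip, lid_2_grip, lid_3_grip, lid_4_grip's own z axis and vertical below 0.06 rad and horizontal distance between lid_2_grip and tin_2_mouth below 0.006 m and z of lid_2_grip in the frame of tin_2_mouth between 0.051 and 0.059 m and horizontal distance between lid_3_grip and tin_3_mouth below 0.006 m and z of lid_3_grip in the frame of tin_3_mouth between 0.051 and 0.059 m and horizontal distance between lid_4_grip and tin_4_mouth below 0.006 m and z of lid_4_grip in the frame of tin_4_mouth between 0.051 and 0.059 m), for 0.2 s.
At the end, for the whole second after the job is handed in: Each lid home on its own tin (within 6 mm of its axis, 4 mm in height, tilt under 0.06 rad); each scoop present has a leg of a lid's loop in its hook, gate shut (under 0.12 rad), let go and at rest; no two scoops on one lid (hook throats over 100 mm apart) (all of step 1 and ((x of scoop_a_eye in the frame of lid_1_grip between 0.004 and 0.04 m and y of scoop_a_eye in the frame of lid_1_grip between -0.018 and 0.018 m and z of scoop_a_eye in the frame of lid_1_grip between -0.05 and 0 m) or (x of scoop_a_eye in the frame of lid_1_grip between -0.04 and -0.004 m and y of scoop_a_eye in the frame of lid_1_grip between -0.018 and 0.018 m and z of scoop_a_eye in the frame of lid_1_grip between -0.05 and 0 m) or (x of scoop_a_eye in the frame of lid_2_grip between 0.004 and 0.04 m and y of scoop_a_eye in the frame of lid_2_grip between -0.018 and 0.018 m and z of scoop_a_eye in the frame of lid_2_grip between -0.05 and 0 m) or (x of scoop_a_eye in the frame of lid_2_grip between -0.04 and -0.004 m and y of scoop_a_eye in the frame of lid_2_grip between -0.018 and 0.018 m and z of scoop_a_eye in the frame of lid_2_grip between -0.05 and 0 m) or (x of scoop_a_eye in the frame of lid_3_grip between 0.004 and 0.04 m and y of scoop_a_eye in the frame of lid_3_grip between -0.018 and 0.018 m and z of scoop_a_eye in the frame of lid_3_grip between -0.05 and 0 m) or (x of scoop_a_eye in the frame of lid_3_grip between -0.04 and -0.004 m and y of scoop_a_eye in the frame of lid_3_grip between -0.018 and 0.018 m and z of scoop_a_eye in the frame of lid_3_grip between -0.05 and 0 m) or (x of scoop_a_eye in the frame of lid_4_grip between 0.004 and 0.04 m and y of scoop_a_eye in the frame of lid_4_grip between -0.018 and 0.018 m and z of scoop_a_eye in the frame of lid_4_grip between -0.05 and 0 m) or (x of scoop_a_eye in the frame of lid_4_grip between -0.04 and -0.004 m and y of scoop_a_eye in the frame of lid_4_grip between -0.018 and 0.018 m and z of scoop_a_eye in the frame of lid_4_grip between -0.05 and 0 m)) and value of joint each of gate_a, gate_b, gate_c below 0.12 rad and linear speed of each of scoop_a, scoop_b, scoop_c below 0.03 m/s and ((x of scoop_b_eye in the frame of lid_1_grip between 0.004 and 0.04 m and y of scoop_b_eye in the frame of lid_1_grip between -0.018 and 0.018 m and z of scoop_b_eye in the frame of lid_1_grip between -0.05 and 0 m) or (x of scoop_b_eye in the frame of lid_1_grip between -0.04 and -0.004 m and y of scoop_b_eye in the frame of lid_1_grip between -0.018 and 0.018 m and z of scoop_b_eye in the frame of lid_1_grip between -0.05 and 0 m) or (x of scoop_b_eye in the frame of lid_2_grip between 0.004 and 0.04 m and y of scoop_b_eye in the frame of lid_2_grip between -0.018 and 0.018 m and z of scoop_b_eye in the frame of lid_2_grip between -0.05 and 0 m) or (x of scoop_b_eye in the frame of lid_2_grip between -0.04 and -0.004 m and y of scoop_b_eye in the frame of lid_2_grip between -0.018 and 0.018 m and z of scoop_b_eye in the frame of lid_2_grip between -0.05 and 0 m) or (x of scoop_b_eye in the frame of lid_3_grip between 0.004 and 0.04 m and y of scoop_b_eye in the frame of lid_3_grip between -0.018 and 0.018 m and z of scoop_b_eye in the frame of lid_3_grip between -0.05 and 0 m) or (x of scoop_b_eye in the frame of lid_3_grip between -0.04 and -0.004 m and y of scoop_b_eye in the frame of lid_3_grip between -0.018 and 0.018 m and z of scoop_b_eye in the frame of lid_3_grip between -0.05 and 0 m) or (x of scoop_b_eye in the frame of lid_4_grip between 0.004 and 0.04 m and y of scoop_b_eye in the frame of lid_4_grip between -0.018 and 0.018 m and z of scoop_b_eye in the frame of lid_4_grip between -0.05 and 0 m) or (x of scoop_b_eye in the frame of lid_4_grip between -0.04 and -0.004 m and y of scoop_b_eye in the frame of lid_4_grip between -0.018 and 0.018 m and z of scoop_b_eye in the frame of lid_4_grip between -0.05 and 0 m)) and ((x of scoop_c_eye in the frame of lid_1_grip between 0.004 and 0.04 m and y of scoop_c_eye in the frame of lid_1_grip between -0.018 and 0.018 m and z of scoop_c_eye in the frame of lid_1_grip between -0.05 and 0 m) or (x of scoop_c_eye in the frame of lid_1_grip between -0.04 and -0.004 m and y of scoop_c_eye in the frame of lid_1_grip between -0.018 and 0.018 m and z of scoop_c_eye in the frame of lid_1_grip between -0.05 and 0 m) or (x of scoop_c_eye in the frame of lid_2_grip between 0.004 and 0.04 m and y of scoop_c_eye in the frame of lid_2_grip between -0.018 and 0.018 m and z of scoop_c_eye in the frame of lid_2_grip between -0.05 and 0 m) or (x of scoop_c_eye in the frame of lid_2_grip between -0.04 and -0.004 m and y of scoop_c_eye in the frame of lid_2_grip between -0.018 and 0.018 m and z of scoop_c_eye in the frame of lid_2_grip between -0.05 and 0 m) or (x of scoop_c_eye in the frame of lid_3_grip between 0.004 and 0.04 m and y of scoop_c_eye in the frame of lid_3_grip between -0.018 and 0.018 m and z of scoop_c_eye in the frame of lid_3_grip between -0.05 and 0 m) or (x of scoop_c_eye in the frame of lid_3_grip between -0.04 and -0.004 m and y of scoop_c_eye in the frame of lid_3_grip between -0.018 and 0.018 m and z of scoop_c_eye in the frame of lid_3_grip between -0.05 and 0 m) or (x of scoop_c_eye in the frame of lid_4_grip between 0.004 and 0.04 m and y of scoop_c_eye in the frame of lid_4_grip between -0.018 and 0.018 m and z of scoop_c_eye in the frame of lid_4_grip between -0.05 and 0 m) or (x of scoop_c_eye in the frame of lid_4_grip between -0.04 and -0.004 m and y of scoop_c_eye in the frame of lid_4_grip between -0.018 and 0.018 m and z of scoop_c_eye in the frame of lid_4_grip between -0.05 and 0 m)) and distance between scoop_a_eye and scoop_b_eye above 0.1 m and distance between each of scoop_a_eye, scoop_b_eye and scoop_c_eye above 0.1 m); the robot touches nothing.
It fails at once if cup_1 is pushed more than 30 mm away (distance of cup_1 from where it was at the start of the episode above 0.03 m).
It fails at once if jar_1 is pushed more than 30 mm away (distance of jar_1 from where it was at the start of the episode above 0.03 m).
It fails at once if pot_1 is pushed more than 30 mm away (distance of pot_1 from where it was at the start of the episode above 0.03 m).
Of scoop_a, scoop_b, scoop_c only 2 to 3 are there at a start; the rules pass over those that are not, and their reading is None.
At some moment in a run one of scoop_a, scoop_b, scoop_c, lid_1, lid_2, lid_3, lid_4 may be knocked a few centimetres aside while the robot is not near it.
It also fails if it takes over 208 s, if anything falls off the work surface, if the arm or the gripper's body presses on something with over 40 N, if the wrist force passes 120 N, or if a joint passes its speed limit or range.

## Working session

There is one attempt and no reset: what is moved stays moved. The work goes in short steps, Python scripts to look and compute and a shell command to move; the robot and the scene stay as the last step left them, time stands still between calls to the robot, and variables do not carry over. Pictures are saved under pics/ and viewed, on a budget of 14 in all, crops included, one or two more only if the job needs it, and the job is handed in when it is done.

```bash
mkdir -p pics; ls
python3 - <<'E'
from rig import *
import cv2,numpy as np
print(get_obs())
for n in("scene","side"):
    p,d=snapshot(n); np.savez(f"{n}0.npz",p=p,d=d); cv2.imwrite(f"pics/{n}0.png",cv2.resize(p[:,:,::-1],(800,600)))
    c=get_calibration(n); print(n,c,-c["R"].T@c["t"])
E
```

```text
pics
{'time_s': 0.0, 'q': array([-81.55767795,  33.92709967,   2.76677064,  92.23752061,
        -1.90817541,  54.01279385,  -1.93052171]), 'qd': array([ 0.00042744,  0.00514172, -0.05231246,  0.03877635, -0.13582234,
       -0.01750939,  0.08350787]), 'joint_efforts': array([-1.15729461e-03, -5.48702323e+01,  1.54616073e+00, -1.98122478e+01,
        9.38765646e-03,  8.62814602e-03, -2.11958046e-06]), 'tool_pos': array([0.17271631, 0.70325894, 0.23011614]), 'tcp_rot': array([-1.79868870e+02,  6.92295019e-03,  1.66205822e+02]), 'force': array([-0.41173556,  0.14069442,  0.14923689]), 'ft_torque': array([0.00808406, 0.02916132, 0.00766642]), 'opening': 0.0853872460435014}
scene {'mtx': array([[370.78185661,   0.        , 256.60154062],
       [  0.        , 370.78185661, 195.331792  ],
       [  0.        ,   0.        ,   1.        ]]), 'dist_coeffs': array([-0.01874579,  0.        ,  0.        ,  0.        ,  0.        ]), 'R': array([[ 0.51346755,  0.85810572, -0.002377  ],
       [ 0.64895175, -0.39012478, -0.65319543],
       [-0.56143806,  0.3338521 , -0.75718563]]), 't': array([-0.26159096, -0.30062899,  1.49503179])} [ 1.16877993 -0.39192962  0.9350253 ]
side {'mtx': array([[471.33542627,   0.        , 253.02750959],
       [  0.        , 471.33542627, 194.49294469],
       [  0.        ,   0.        ,   1.        ]]), 'dist_coeffs': array([-0.12504946,  0.        ,  0.        ,  0.        ,  0.        ]), 'R': array([[ 0.99886128, -0.04769254,  0.0012487 ],
       [-0.02580606, -0.5621195 , -0.82665332],
       [ 0.04012712,  0.82567977, -0.56271017]]), 't': array([-0.52650938,  0.07109614,  1.38191309])} [ 0.47229236 -1.12616373  0.83704585]
```

View pics/scene0.png

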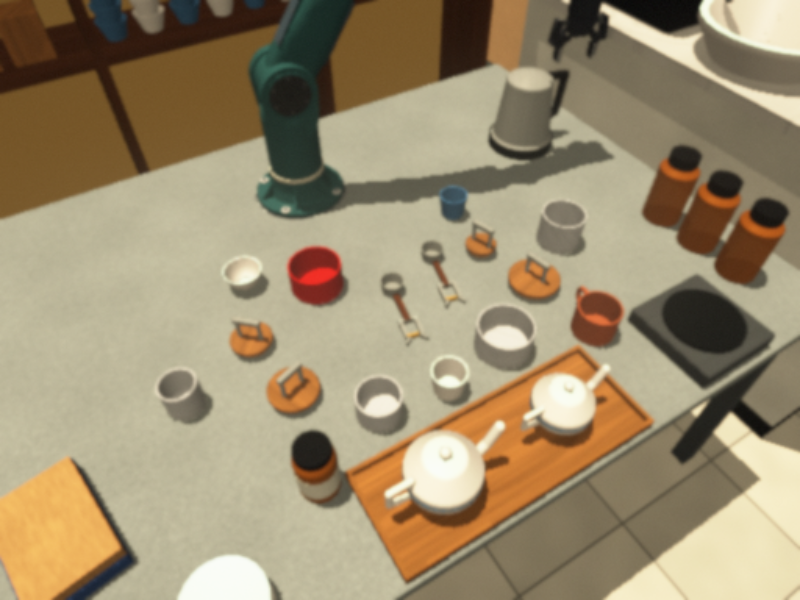

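View pics/side0.png

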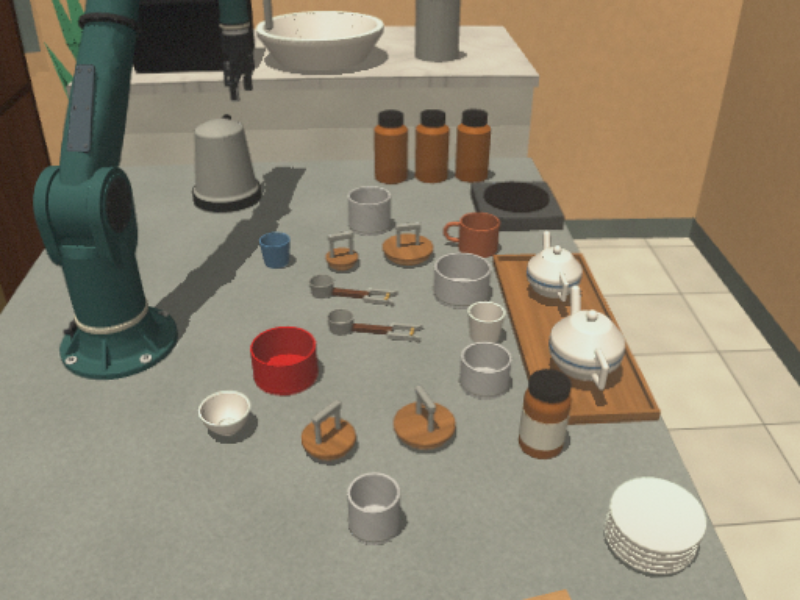

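Candidates in the scene picture:
- **Tins:** bare grey ones at (562,227), (505,335), (380,405), (182,395). The red one (315,275) is the look-alike. The white cup (450,380) and the cup at (243,273) are not tins.
- **Lids:** (481,243), (534,280), (252,338), (294,388).
- **Scoops:** (402,305) and (442,270). There are only two.

Next I'll measure from depth.

```bash
cat > h.py <<'E'
import numpy as np,cv2
from rig import *
def cloud(n,p=None,d=None,cal=None):
    if p is None: cal=get_calibration(n); p,d=snapshot(n)
    c=cal or get_calibration(n); v,u=np.mgrid[:384,:512]
    xy=cv2.undistortPoints(np.stack([u,v],-1).reshape(-1,1,2).astype(np.float64),c["mtx"],c["dist_coeffs"])[:,0]
    z=d.reshape(-1).astype(float); X=np.c_[xy*z[:,None],z]; W=(X-c["t"])@c["R"]; W[z<=0]=np.nan
    return p,W.reshape(384,512,3)
def project(n,P):
    c=get_calibration(n); return cv2.projectPoints(np.atleast_2d(np.float64(P)),cv2.Rodrigues(c["R"])[0],c["t"],c["mtx"],c["dist_coeffs"])[0][:,0]
def circ(P):
    A=np.c_[2*P[:,:2],np.ones(len(P))]; s=np.linalg.lstsq(A,(P[:,:2]**2).sum(1),rcond=None)[0]
    return s[:2],np.sqrt(s[2]+s[0]**2+s[1]**2)
def rcirc(P,n=6):
    for _ in range(n):
        c,r=circ(P); e=abs(np.hypot(*(P[:,:2]-c).T)-r); P=P[e<=max(np.percentile(e,85),.0015)]
    return c,r,len(P)
def axis2(P):
    m=np.median(P,0); u,s,vt=np.linalg.svd(P[:,:2]-P[:,:2].mean(0),full_matrices=False); return P[:,:2].mean(0),np.degrees(np.arctan2(vt[0,1],vt[0,0]))%180,np.ptp((P[:,:2]-P[:,:2].mean(0))@vt[0])
E
cat > m0.py <<'E'
from h import *
px={"scene":dict(tA=(562,227),tB=(505,335),tC=(380,405),tD=(182,395),lA=(481,243),lB=(534,280),lC=(252,338),lD=(294,388),s1=(402,305),s2=(442,270))}
for n in("scene","side"):
    f=np.load(n+"0.npz"); p,W=cloud(n,f["p"],f["d"]); 
    t=np.nanmedian(W[...,2][(abs(W[...,0]-.5)<.4)&(abs(W[...,1])<.5)&(W[...,2]<.01)]); print(n,"table z",t)
    if n=="scene": cen={k:np.nanmedian(W[int(v*.64)-3:int(v*.64)+4,int(u*.64)-3:int(u*.64)+4].reshape(-1,3),0) for k,(u,v) in px[n].items()}
    hsv=cv2.cvtColor(p,cv2.COLOR_RGB2HSV)
    org=(hsv[...,0]<18)&(hsv[...,1]>120)
    for k,c in cen.items():
        near=np.hypot(W[...,0]-c[0],W[...,1]-c[1])<.085
        z=W[...,2]
        if k[0]=="t":
            m=near&(z>.045)&(hsv[...,1]<70); h=np.percentile(z[m],97); m&=abs(z-h)<.006
            print(n,k,"h",h.round(4),*[np.round(q,4) for q in rcirc(W[m])])
        elif k[0]=="l":
            m=near&org&(abs(z-.026)<.006); cc,r,nn=rcirc(W[m][:]) if 0 else (None,None,0)
            hull=cv2.minEnclosingCircle(np.float32(W[m][:,:2])); 
            b=near&(z>.055)&(z<.09)&(hsv[...,1]<90)&(np.hypot(W[...,0]-hull[0][0],W[...,1]-hull[0][1])<.05)
            print(n,k,"disc",np.round(hull[0],4),round(hull[1],4),np.median(z[m]).round(4),"bar",*[np.round(q,4) for q in axis2(W[b])],np.percentile(z[b],95).round(3))
        else:
            m=near&org&(z<.03)&(z>.003); print(n,k,*[np.round(q,4) for q in axis2(W[m])],np.median(z[m]).round(4),m.sum())
E
python3 m0.py
```

```text
scene table z -0.0013118803578749695
scene tA h 0.0821 [0.4894 0.4411] 0.0475 54
scene tB h 0.0666 [0.6727 0.1371] 0.0547 108
scene tC h 0.0608 [ 0.678  -0.1481] 0.0408 93
scene tD h 0.0698 [ 0.479  -0.4481] 0.0336 75
scene lA disc [0.426  0.2601] 0.0359 0.0242 bar [0.4253 0.2605] 19.4448 0.0561 0.08
scene lB disc [0.5733 0.2983] 0.0577 0.0243 bar [0.5707 0.2966] 12.5287 0.0563 0.08
scene lC disc [ 0.4114 -0.2894] 0.0436 0.0242 bar [ 0.4104 -0.2925] 49.0363 0.0543 0.081
scene lD disc [ 0.5634 -0.2664] 0.0506 0.0242 bar [ 0.5637 -0.2639] 112.699 0.0537 0.081
scene s1 [0.4823 0.0146] 168.3291 0.0683 0.0102 51
scene s2 [0.4394 0.1602] 102.0756 0.1089 0.0112 53
side table z -0.0009390555307382843
side tA h 0.0816 [0.4865 0.44  ] 0.0478 39
side tB h 0.0663 [0.6683 0.1358] 0.054 69
side tC h 0.0606 [ 0.6728 -0.1505] 0.041 90
side tD h 0.0701 [ 0.4759 -0.4509] 0.0343 141
side lA disc [0.4217 0.2603] 0.0382 0.0246 bar [0.4215 0.2581] 16.9958 0.0543 0.08
side lB disc [0.5709 0.294 ] 0.0593 0.0243 bar [0.5689 0.2943] 13.6402 0.0557 0.08
side lC disc [ 0.407  -0.2933] 0.0435 0.0245 bar [ 0.4082 -0.2951] 47.3222 0.0552 0.08
side lD disc [ 0.5605 -0.2706] 0.0508 0.0241 bar [ 0.5594 -0.274 ] 110.4899 0.0549 0.08
side s1 [0.4819 0.0115] 170.8571 0.0688 0.011 49
side s2 [0.4345 0.1677] 104.167 0.1151 0.0112 62
```

The sizes identify the parts:
- tin3 = A (r 50, 82 high) with lid3 = D
- tin4 = B with lid4 = B
- tin2 = C with lid2 = C
- tin1 = D with lid1 = A

I'll start by moving over lid 4.

```bash
cat >> h.py <<'E'
from scipy.spatial.transform import Rotation as Ro
def go(x,y,z,yaw):
    o=get_obs(); R=Ro.from_euler("xyz",o["tcp_rot"],degrees=True); T=Ro.from_euler("xyz",[180,0,yaw],degrees=True)
    s=R.inv().apply(np.array([x,y,z])-o["tool_pos"]); r=(R.inv()*T).as_rotvec()
    print("at",o["tool_pos"].round(4),o["tcp_rot"].round(2),"f",o["force"].round(1),"op",round(o["opening"],4),"t",round(o["time_s"],2))
    print("turn",r.round(3),"shift",s.round(4),"rows",round(max(np.linalg.norm(s)/.0625,np.linalg.norm(r)/.187),1))
E
python3 - <<'E'
from h import *
go(.571,.296,.25,193)
c=get_calibration("wrist"); o=get_obs(); R=Ro.from_euler("xyz",o["tcp_rot"],degrees=True)
C=-c["R"].T@c["t"]; print("cam in tool",R.inv().apply(C-o["tool_pos"]),"\n",(c["R"]@R.as_matrix()).round(3),c["mtx"],c["dist_coeffs"])
E
```

```text
at [0.1727 0.7034 0.2303] [-1.7989e+02  1.0000e-02  1.6621e+02] f [-0.5  0.8  0.6] op 0.0855 t 0.1
turn [-0.002 -0.    -0.468] shift [-0.4839 -0.3007 -0.0191] rows 9.1
cam in tool [ 0.07171195  0.00045319 -0.14270176] 
 [[ 0.     1.     0.001]
 [-0.959  0.001 -0.283]
 [-0.283 -0.001  0.959]] [[329.79193247   0.         255.54355394]
 [  0.         329.79193247 192.38787117]
 [  0.           0.           1.        ]] [0.02096797 0.         0.         0.         0.        ]
```

```bash
python3 -m creep '[[[0,0,-0.468],[-0.484,-0.301,-0.019],0.0854],[[0,0,-0.468],[-0.484,-0.301,-0.019],0.0854],[[0,0,-0.468],[-0.484,-0.301,-0.019],0.0854],[[0,0,-0.468],[-0.484,-0.301,-0.019],0.0854],[[0,0,-0.468],[-0.484,-0.301,-0.019],0.0854],[[0,0,-0.468],[-0.484,-0.301,-0.019],0.0854],[[0,0,-0.468],[-0.484,-0.301,-0.019],0.0854],[[0,0,-0.468],[-0.484,-0.301,-0.019],0.0854],[[0,0,-0.468],[-0.484,-0.301,-0.019],0.0854],[[0,0,-0.468],[-0.484,-0.301,-0.019],0.0854],[[0,0,-0.468],[-0.484,-0.301,-0.019],0.0854],[[0,0,-0.468],[-0.484,-0.301,-0.019],0.0854]]' 40
cat > w.py <<'E'
from h import *
import sys
# wrist look: w.py name
o=get_obs(); p,W=cloud("wrist"); cv2.imwrite(f"pics/{sys.argv[1]}.png",p[:,:,::-1])
hsv=cv2.cvtColor(p,cv2.COLOR_RGB2HSV); z=W[...,2]
org=(hsv[...,0]<18)&(hsv[...,1]>120)
print("table",np.nanmedian(z[abs(z)<.01]).round(4))
def comps(m,mn):
    n,l,s,c=cv2.connectedComponentsWithStats(m.astype(np.uint8)); return [l==i for i in range(1,n) if s[i,4]>mn]
for m in comps(org&(abs(z-.025)<.007),500):
    P=W[m]; c,r=cv2.minEnclosingCircle(np.float32(P[:,:2])); 
    b=(z>.058)&(z<.09)&(np.hypot(W[...,0]-c[0],W[...,1]-c[1])<.04)
    if b.sum()<30: continue
    print("lid disc",np.round(c,4),round(r,4),"bar",*[np.round(q,4) for q in axis2(W[b])],"z",np.percentile(z[b],[50,95]).round(4),b.sum())
E
python3 w.py w1
```

```text
time_s: 1.6
tool_pos: [0.5693, 0.2986, 0.25]
tcp_rot: [179.9, -0.1, -166.8]
force: [-0.2, 0.4, -0.1]
opening: 0.0852
table 0.0003
lid disc [0.4234 0.2631] 0.0357 bar [0.4378 0.2676] 18.6922 0.0267 z [0.0798 0.0811] 491
lid disc [0.5699 0.2993] 0.0569 bar [0.568  0.2988] 12.3666 0.0548 z [0.0797 0.0811] 687
```

View pics/w1.png

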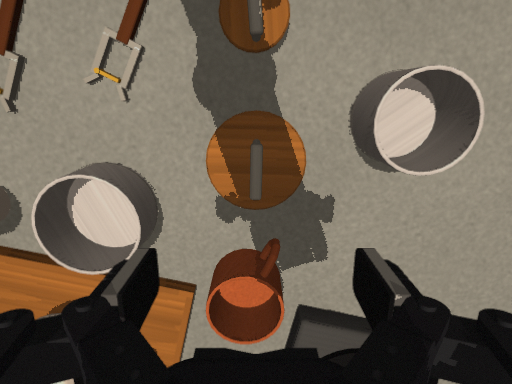

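The view shows lid 4 at (256,160) with its loop along the tool x axis, tin 4 at lower left (90,225), and tin 3 at right (430,120). I'll add rim fits to the wrist measurement and work out the grasp.

```bash
cat >> w.py <<'E'
for k,h,r,e in(("tin1",.07,.036,(.4775,-.4495)),("tin2",.06,.043,(.6754,-.149)),("tin3",.082,.05,(.488,.4405)),("tin4",.066,.057,(.6705,.1365))):
    m=(abs(z-h)<.004)&(abs(np.hypot(W[...,0]-e[0],W[...,1]-e[1])-r)<.012)&(hsv[...,1]<90)
    if m.sum()>60: print(k,*[np.round(q,4) for q in rcirc(W[m])])
E
python3 w.py w2
python3 - <<'E'
from h import *
go(.569,.299,.12,192.7);go(.569,.299,.053,192.7)
E
```

```text
table 0.0003
lid disc [0.4237 0.2632] 0.0355 bar [0.4379 0.2676] 18.8463 0.0268 z [0.0797 0.0812] 494
lid disc [0.5701 0.2994] 0.0571 bar [0.568  0.2989] 12.2781 0.0553 z [0.0798 0.081 ] 684
tin3 [0.4874 0.4413] 0.0476 1263
tin4 [0.6693 0.1396] 0.0545 1060
at [0.5694 0.2986 0.2501] [ 1.7995e+02 -5.0000e-02 -1.6676e+02] f [-0.3  0.9 -0.5] op 0.0851 t 1.7
turn [ 0.001 -0.001  0.009] shift [0.0002 0.0003 0.1301] rows 2.1
at [0.5694 0.2986 0.2501] [ 1.7995e+02 -5.0000e-02 -1.6676e+02] f [-0.3  0.9 -0.5] op 0.0851 t 1.7
turn [ 0.001 -0.001  0.009] shift [0.0002 0.0003 0.1971] rows 3.2
```

```bash
python3 -m creep '[[[0,0,0.009],[0,0,0.06],0.0854],[[0,0,0.009],[0,0,0.12],0.06],[[0,0,0.009],[0,0,0.16],0.06],[[0,0,0.009],[0,0,0.19],0.06],[[0,0,0.009],[0,0,0.196],0.05],[[0,0,0.009],[0,0,0.196],0.05],[[0,0,0.009],[0,0,0.196],0],[[0,0,0.009],[0,0,0.196],0],[[0,0,0.009],[0,0,0.196],0],[[0,0,0.009],[0,0,0.196],0],[[0,0,0.009],[0,0,0.196],0],[[0,0,0.009],[0,0,0.196],0]]' 40
python3 - <<'E'
from h import *
go(.6693,.1396,.25,193)
E
```

```text
time_s: 3.2
tool_pos: [0.5717, 0.2975, 0.0555]
tcp_rot: [179.9, 0.1, -167.5]
force: [-0.8, 1.3, 6.3]
opening: 0.0106
at [0.5717 0.2975 0.0555] [ 1.7992e+02  1.1000e-01 -1.6747e+02] f [-0.8  1.3  6.3] op 0.0106 t 3.2
turn [ 0.001  0.002 -0.008] shift [-0.0614 -0.1751 -0.1947] rows 4.3
```

```bash
python3 -m creep '[[[0,0,0],[0,0,-0.04],0],[[0,0,0],[0,0,-0.1],0],[[0,0,0],[0,0,-0.16],0],[[0,0,0],[-0.02,-0.05,-0.195],0],[[0,0,0],[-0.04,-0.11,-0.195],0],[[0,0,0],[-0.06,-0.17,-0.195],0],[[0,0,0],[-0.0614,-0.175,-0.195],0],[[0,0,0],[-0.0614,-0.175,-0.195],0],[[0,0,0],[-0.0614,-0.175,-0.195],0],[[0,0,0],[-0.0614,-0.175,-0.195],0]]'
python3 - <<'E'
from h import *
go(.6693,.1396,.14,193)
o=get_obs();p,W=cloud("wrist"); cv2.imwrite("pics/w3.png",p[:,:,::-1]); z=W[...,2]; x,y,zz=o["tool_pos"]
hsv=cv2.cvtColor(p,cv2.COLOR_RGB2HSV)
R=Ro.from_euler("xyz",o["tcp_rot"],degrees=True)
T=R.inv().apply((W-o["tool_pos"]).reshape(-1,3)).reshape(W.shape)
m=(hsv[...,0]<18)&(hsv[...,1]>100)&(T[...,2]>.02)&(T[...,2]<.04)&(np.hypot(T[...,0],T[...,1])<.09)
P=T[m]; print(m.sum(),np.nanmedian(P,0),cv2.minEnclosingCircle(np.float32(P[:,:2])),np.polyfit(P[:,0],P[:,2],1),np.polyfit(P[:,1],P[:,2],1))
E
```

```text
time_s: 4.45
tool_pos: [0.6679, 0.1412, 0.249]
tcp_rot: [179.9, -0.1, -167.3]
force: [-0.0, -0.5, -2.4]
opening: 0.0117
at [0.6679 0.1412 0.249 ] [ 1.7994e+02 -5.0000e-02 -1.6729e+02] f [-0.  -0.5 -2.4] op 0.0117 t 4.45
turn [ 0.001 -0.001 -0.005] shift [-0.0011 -0.002   0.109 ] rows 1.7
21635 [0.01845366 0.00099839 0.02937116] ((0.0017419500509276986, 0.00045129534555599093), 0.057077355682849884) [-0.00168808  0.0294326 ] [-0.00533465  0.02940715]
```

View pics/w3.png

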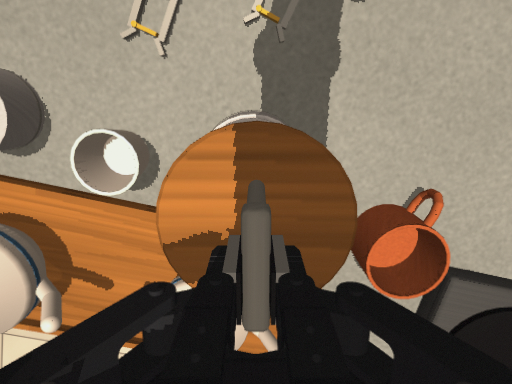

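The lid is held level, with its disc centre in the tool frame at (1.7, 0.5) mm and its underside 37.4 mm below the TCP. I'll lower it slowly.

```bash
python3 - <<'E'
from h import *
go(.6711,.1395,.135,193)
E
python3 -m creep '[[[0.001,-0.001,-0.005],[-0.004,-0.0013,0.05],0],[[0.001,-0.001,-0.005],[-0.004,-0.0013,0.09],0],[[0.001,-0.001,-0.005],[-0.004,-0.0013,0.11],0],[[0.001,-0.001,-0.005],[-0.004,-0.0013,0.114],0],[[0.001,-0.001,-0.005],[-0.004,-0.0013,0.114],0],[[0.001,-0.001,-0.005],[-0.004,-0.0013,0.114],0],[[0.001,-0.001,-0.005],[-0.004,-0.0013,0.114],0]]'
python3 - <<'E'
from h import *
go(.6711,.1395,.103,193)
E
```

```text
at [0.6682 0.1409 0.2492] [ 1.7995e+02 -3.0000e-02 -1.6732e+02] f [-0.2  0.  -2.5] op 0.0109 t 4.5
turn [ 0.001 -0.    -0.006] shift [-0.0026 -0.0021  0.1142] rows 1.8
time_s: 5.38
tool_pos: [0.674, 0.1386, 0.1367]
tcp_rot: [-179.9, 0.2, -167.2]
force: [-0.2, -0.4, -1.9]
opening: 0.0113
at [0.674  0.1386 0.1367] [-179.95    0.2  -167.21] f [-0.2 -0.4 -1.9] op 0.0113 t 5.38
turn [-0.001  0.003 -0.004] shift [0.0028 0.0016 0.0337] rows 0.5
```

```bash
python3 -m creep '[[[-0.001,0.003,-0.004],[0.0028,0.0016,0.003],0],[[-0.001,0.003,-0.004],[0.0028,0.0016,0.008],0],[[-0.001,0.003,-0.004],[0.0028,0.0016,0.013],0],[[-0.001,0.003,-0.004],[0.003,0.0016,0.018],0],[[-0.001,0.003,-0.004],[0.003,0.0016,0.02],0],[[-0.001,0.003,-0.004],[0.003,0.0016,0.02],0]]'
python3 - <<'E'
from h import *
go(.6711,.1395,.103,193)
E
```

```text
time_s: 6.12
tool_pos: [0.6703, 0.1392, 0.1152]
tcp_rot: [-180.0, -0.1, -167.0]
force: [0.2, 0.5, -1.9]
opening: 0.0114
at [0.6703 0.1392 0.1152] [-1.7999e+02 -9.0000e-02 -1.6699e+02] f [ 0.2  0.5 -1.9] op 0.0114 t 6.12
turn [-0.    -0.002  0.   ] shift [-0.0009  0.0001  0.0122] rows 0.2
```

Plug entering without contact (TCP z 0.115 is below the 0.121 entry height). I'll push it home and release.

```bash
python3 -m creep '[[[0,-0.001,0],[-0.0005,0,0.005],0],[[0,-0.001,0],[-0.0005,0,0.010],0],[[0,-0.001,0],[-0.0005,0,0.013],0],[[0,-0.001,0],[-0.0005,0,0.014],0],[[0,-0.001,0],[-0.0005,0,0.014],0]]'
python3 -m creep '[[[0,0,0],[0,0,0],0.03],[[0,0,0],[0,0,0],0.03],[[0,0,0],[0,0,0],0.03],[[0,0,0],[0,0,-0.05],0.03],[[0,0,0],[0,0,-0.10],0.03],[[0,0,0],[0,0,-0.147],0.03],[[0,0,0],[0,0,-0.147],0.03],[[0,0,0],[0,0,-0.147],0.03],[[0,0,0],[0,0,-0.147],0.03]]'
cat > hl.py <<'E'
from h import *
import sys
# held / home lid measure by wrist: world top-disc near given xy
a=[float(v) for v in sys.argv[1:]]
p,W=cloud("wrist"); z=W[...,2]; hsv=cv2.cvtColor(p,cv2.COLOR_RGB2HSV)
m=(hsv[...,0]<18)&(hsv[...,1]>100)&(np.hypot(W[...,0]-a[0],W[...,1]-a[1])<.08)&(abs(z-a[2]-.008)<.015)
P=W[m]; k=np.linalg.lstsq(np.c_[P[:,:2]-a[:2],np.ones(len(P))],P[:,2],rcond=None)[0]
print("disc",m.sum(),cv2.minEnclosingCircle(np.float32(P[:,:2])),"top z over rim",np.median(P[:,2])-a[2],"slope",k[:2].round(4))
E
python3 hl.py .671 .1395 .066; python3 -c "
from h import *
go(.4237,.2632,.25,198.8)"
```

```text
time_s: 6.75
tool_pos: [0.6703, 0.1392, 0.1034]
tcp_rot: [-180.0, -0.1, -167.0]
force: [-3.5, -0.6, 10.4]
opening: 0.0108
time_s: 7.88
tool_pos: [0.6693, 0.1392, 0.2464]
tcp_rot: [-180.0, -0.3, -167.0]
force: [1.0, 0.1, 0.8]
opening: 0.0305
disc 9244 ((0.6687337756156921, 0.13908052444458008), 0.05692734941840172) top z over rim 0.008084964028780145 slope [ 0.0011 -0.0006]
at [0.6694 0.1392 0.2464] [-179.99   -0.26 -166.97] f [ 0.4 -0.2  1.2] op 0.0301 t 7.92
turn [ 0.    -0.004 -0.101] shift [ 0.2115  0.1762 -0.0027] rows 4.4
```

Lid 4 is home: centred within 1 mm, level, disc top 8.1 mm over the rim. Next is lid 1.

```bash
python3 -m creep '[[[0,-0.004,-0.101],[0.2115,0.176,-0.003],0.06],[[0,-0.004,-0.101],[0.2115,0.176,-0.003],0.06],[[0,-0.004,-0.101],[0.2115,0.176,-0.003],0.06],[[0,-0.004,-0.101],[0.2115,0.176,-0.003],0.06],[[0,-0.004,-0.101],[0.2115,0.176,-0.003],0.06],[[0,-0.004,-0.101],[0.2115,0.176,-0.003],0.06],[[0,-0.004,-0.101],[0.2115,0.176,-0.003],0.06],[[0,-0.004,-0.101],[0.2115,0.176,-0.003],0.06]]'
python3 w.py w4; python3 -c "
from h import *
go(.4237,.2632,.054,198.8)"
```

```text
time_s: 8.93
tool_pos: [0.4263, 0.2623, 0.2513]
tcp_rot: [-180.0, 0.2, -161.3]
force: [-0.6, -0.1, 0.5]
opening: 0.0603
table 0.0002
lid disc [0.4232 0.2631] 0.0358 bar [0.4222 0.2627] 17.81 0.055 z [0.0798 0.0812] 679
tin3 [0.4858 0.4413] 0.0476 460
at [0.4262 0.2624 0.2513] [-179.97    0.18 -161.34] f [-0.9  0.5 -0.6] op 0.0602 t 8.97
turn [-0.     0.003 -0.003] shift [0.0027 0.0016 0.1973] rows 3.2
```

```bash
python3 -m creep '[[[0,0.003,0.011],[0.003,0.0015,0.06],0.06],[[0,0.003,0.011],[0.003,0.0015,0.12],0.05],[[0,0.003,0.011],[0.003,0.0015,0.16],0.05],[[0,0.003,0.011],[0.003,0.0015,0.19],0.05],[[0,0.003,0.011],[0.003,0.0015,0.197],0.05],[[0,0.003,0.011],[0.003,0.0015,0.197],0.05],[[0,0.003,0.011],[0.003,0.0015,0.197],0],[[0,0.003,0.011],[0.003,0.0015,0.197],0],[[0,0.003,0.011],[0.003,0.0015,0.197],0],[[0,0.003,0.011],[0.003,0.0015,0.197],0],[[0,0.003,0.011],[0.003,0.0015,0.197],0]]' 40
python3 -m creep '[[[0,0,0],[0,0,-0.04],0],[[0,0,0],[0,0,-0.1],0],[[0,0,0],[0,0,-0.16],0],[[0,0,0],[0,0,-0.2],0],[[0,0,0],[0,0,-0.2],0],[[0,0,0],[0,0,-0.2],0]]'
cat > held.py <<'E'
from h import *
o=get_obs();p,W=cloud("wrist"); hsv=cv2.cvtColor(p,cv2.COLOR_RGB2HSV)
R=Ro.from_euler("xyz",o["tcp_rot"],degrees=True)
T=R.inv().apply((W-o["tool_pos"]).reshape(-1,3)).reshape(W.shape)
m=(hsv[...,0]<18)&(hsv[...,1]>100)&(T[...,2]>.02)&(T[...,2]<.04)&(np.hypot(T[...,0],T[...,1])<.09)
P=T[m]; k=np.linalg.lstsq(np.c_[P[:,:2],np.ones(len(P))],P[:,2],rcond=None)[0]
print("held disc in tool",cv2.minEnclosingCircle(np.float32(P[:,:2])),"top",np.median(P[:,2]).round(4),"slope",k[:2].round(4))
E
python3 held.py; python3 -c "
from h import *
go(.4775,-.4495,.26,198); go(.5,-.1,.26,90)"
```

```text
time_s: 10.35
tool_pos: [0.423, 0.2638, 0.0555]
tcp_rot: [-180.0, 0.1, -161.9]
force: [0.7, -2.2, 6.8]
opening: 0.0111
time_s: 11.1
tool_pos: [0.4208, 0.263, 0.2533]
tcp_rot: [-179.9, -0.2, -161.8]
force: [0.7, -0.6, -3.4]
opening: 0.0113
held disc in tool ((8.758202602621168e-05, -0.00027506070910021663), 0.03598838299512863) top 0.0294 slope [0.0164 0.0105]
at [0.4205 0.2628 0.2527] [-179.92   -0.23 -161.81] f [ 0.3 -0.  -2.7] op 0.0111 t 11.15
turn [-0.001 -0.004  0.003] shift [ 0.1682 -0.6945 -0.0057] rows 11.4
at [0.4205 0.2628 0.2527] [-179.92   -0.23 -161.81] f [ 0.3 -0.  -2.7] op 0.0111 t 11.15
turn [-5.000e-03 -1.000e-03  1.888e+00] shift [ 0.0377 -0.3695 -0.0067] rows 10.1
```

```bash
python3 -m creep '[[[0,-0.004,0],[0.13,-0.58,-0.006],0],[[0,-0.004,0],[0.13,-0.58,-0.006],0],[[0,-0.004,0],[0.13,-0.58,-0.006],0],[[0,-0.004,0],[0.13,-0.58,-0.006],0],[[0,-0.004,0],[0.13,-0.58,-0.006],0],[[0,-0.004,0],[0.13,-0.58,-0.006],0],[[0,-0.004,0],[0.13,-0.58,-0.006],0],[[0,-0.004,0],[0.13,-0.58,-0.006],0],[[0,-0.004,0],[0.13,-0.58,-0.006],0],[[0,-0.004,0],[0.13,-0.58,-0.006],0],[[0,-0.004,0],[0.13,-0.58,-0.006],0],[[0,-0.004,0],[0.13,-0.58,-0.006],0],[[0,-0.004,0],[0.13,-0.58,-0.006],0]]'
python3 w.py w5;python3 held.py; python3 -c "
from h import *
print(get_obs()['q'].round(0))
go(.4775,-.4495,.15,198)"
```

```text
time_s: 12.78
tool_pos: [0.4793, -0.3255, 0.2595]
tcp_rot: [179.9, 0.2, -161.7]
force: [0.9, 0.2, -3.6]
opening: 0.0113
table 0.0002
lid disc [ 0.3329 -0.1263] 0.0533 bar [ 0.3421 -0.1593] 15.9346 0.0649 z [0.0651 0.0669] 466
lid disc [ 0.4093 -0.2898] 0.0428 bar [ 0.4092 -0.2911] 48.2932 0.0559 z [0.0797 0.0809] 784
tin1 [ 0.476  -0.4471] 0.0338 735
held disc in tool ((-4.602878470905125e-05, 6.197289621923119e-05), 0.036006130278110504) top 0.0295 slope [0.0155 0.0055]
[ 23.  22.   9. 110.  -5.  49. 143.]
at [ 0.4796 -0.3261  0.2602] [ 179.94    0.21 -161.69] f [-0.2 -1.2 -2.4] op 0.0109 t 12.88
turn [0.001 0.004 0.005] shift [ 0.0412 -0.1166  0.11  ] rows 2.6
```

```bash
python3 -m creep '[[[0.001,0.004,0.005],[0.0415,-0.114,0],0],[[0.001,0.004,0.005],[0.0415,-0.114,0],0],[[0.001,0.004,0.005],[0.0415,-0.114,0.05],0],[[0.001,0.004,0.005],[0.0415,-0.114,0.10],0],[[0.001,0.004,0.005],[0.0415,-0.114,0.12],0],[[0.001,0.004,0.005],[0.0415,-0.114,0.122],0],[[0.001,0.004,0.005],[0.0415,-0.114,0.122],0],[[0.001,0.004,0.005],[0.0415,-0.114,0.122],0]]'
python3 -c "
from h import *
go(.476,-.4471,.1075,198)"
```

```text
time_s: 13.88
tool_pos: [0.4773, -0.4499, 0.1406]
tcp_rot: [-179.7, 0.1, -162.1]
force: [0.7, -0.2, -3.1]
opening: 0.0112
at [ 0.4773 -0.4499  0.1406] [-1.7974e+02  1.2000e-01 -1.6210e+02] f [ 0.7 -0.2 -3.1] op 0.0112 t 13.88
turn [-0.005  0.002 -0.002] shift [0.0005 0.0032 0.0331] rows 0.5
```

```bash
python3 -m creep '[[[-0.004,0.002,0],[0.0005,0.003,0],0],[[-0.004,0.002,0],[0.0005,0.003,0.005],0],[[-0.004,0.002,0],[0.0005,0.003,0.01],0],[[-0.004,0.002,0],[0.0005,0.003,0.015],0],[[-0.004,0.002,0],[0.0005,0.003,0.019],0],[[-0.004,0.002,0],[0.0005,0.003,0.021],0],[[-0.004,0.002,0],[0.0005,0.003,0.021],0]]'
python3 -c "
from h import *
go(.476,-.4471,.1075,198)"
```

```text
time_s: 14.75
tool_pos: [0.4748, -0.4463, 0.1172]
tcp_rot: [179.8, -0.1, -162.1]
force: [0.8, -0.2, -3.0]
opening: 0.0108
at [ 0.4748 -0.4463  0.1172] [ 1.7984e+02 -1.1000e-01 -1.6211e+02] f [ 0.8 -0.2 -3. ] op 0.0108 t 14.75
turn [ 0.003 -0.002 -0.002] shift [-0.0009 -0.0012  0.0097] rows 0.2
```

```bash
python3 -m creep '[[[0.001,-0.001,0],[-0.0006,-0.0006,0.004],0],[[0.001,-0.001,0],[-0.0006,-0.0006,0.008],0],[[0.001,-0.001,0],[-0.0006,-0.0006,0.010],0],[[0.001,-0.001,0],[-0.0006,-0.0006,0.0115],0],[[0.001,-0.001,0],[-0.0006,-0.0006,0.0115],0]]'
python3 -m creep '[[[0,0,0],[0,0,0],0.03],[[0,0,0],[0,0,0],0.03],[[0,0,0],[0,0,0],0.03],[[0,0,0],[0,0,-0.05],0.03],[[0,0,0],[0,0,-0.10],0.03],[[0,0,0],[0,0,-0.14],0.03],[[0,0,0],[0,0,-0.14],0.03],[[0,0,0],[0,0,-0.14],0.03],[[0,0,0],[0,0,-0.14],0.03]]'
python3 hl.py .476 -.447 .07; python3 -c "
from h import *
go(.562,-.2685,.25,112); go(.4093,-.2898,.25,48)"
```

```text
time_s: 15.38
tool_pos: [0.475, -0.4464, 0.1075]
tcp_rot: [179.8, -0.1, -162.1]
force: [-2.6, 2.7, 8.8]
opening: 0.0112
time_s: 16.5
tool_pos: [0.4747, -0.4458, 0.244]
tcp_rot: [179.7, -0.2, -162.1]
force: [0.9, 0.1, -0.3]
opening: 0.03
disc 3340 ((0.47543036937713623, -0.4462919533252716), 0.03610360622406006) top z over rim 0.008031569748705919 slope [0.0059 0.0019]
at [ 0.4748 -0.4459  0.2441] [ 1.7973e+02 -1.6000e-01 -1.6211e+02] f [-0.2  0.6 -0.4] op 0.0302 t 16.55
turn [ 0.002 -0.006  1.499] shift [-0.1374  0.1421 -0.0056] rows 8.0
at [ 0.4748 -0.4459  0.2441] [ 1.7973e+02 -1.6000e-01 -1.6211e+02] f [-0.2  0.6 -0.4] op 0.0302 t 16.55
turn [-2.000e-03 -7.000e-03  2.616e+00] shift [ 0.0144  0.1687 -0.0051] rows 14.0
```

Lid 1 is home. Next is lid 3.

```bash
python3 -m creep '[[[0.002,-0.006,1.499],[-0.137,0.142,-0.006],0.06],[[0.002,-0.006,1.499],[-0.137,0.142,-0.006],0.06],[[0.002,-0.006,1.499],[-0.137,0.142,-0.006],0.06],[[0.002,-0.006,1.499],[-0.137,0.142,-0.006],0.06],[[0.002,-0.006,1.499],[-0.137,0.142,-0.006],0.06],[[0.002,-0.006,1.499],[-0.137,0.142,-0.006],0.06],[[0.002,-0.006,1.499],[-0.137,0.142,-0.006],0.06],[[0.002,-0.006,1.499],[-0.137,0.142,-0.006],0.06],[[0.002,-0.006,1.499],[-0.137,0.142,-0.006],0.06],[[0.002,-0.006,1.499],[-0.137,0.142,-0.006],0.06],[[0.002,-0.006,1.499],[-0.137,0.142,-0.006],0.06]]'
python3 w.py w6; python3 -c "
from h import *
go(.562,-.2685,.054,112)"
```

```text
time_s: 17.92
tool_pos: [0.5623, -0.2695, 0.2518]
tcp_rot: [179.9, 0.2, 112.1]
force: [-0.3, 0.1, 0.0]
opening: 0.0599
table 0.0003
lid disc [ 0.8274 -0.154 ] 0.1283 bar [ 0.8019 -0.1665] 124.1007 0.0296 z [0.0589 0.0606] 40
lid disc [ 0.4094 -0.2893] 0.0434 bar [ 0.4114 -0.288 ] 48.1956 0.0558 z [0.0797 0.0813] 890
lid disc [ 0.5617 -0.2659] 0.0499 bar [ 0.5608 -0.2641] 111.0428 0.0552 z [0.0798 0.0811] 689
tin2 [ 0.6753 -0.1483] 0.0406 962
at [ 0.5623 -0.2696  0.252 ] [1.7991e+02 1.7000e-01 1.1206e+02] f [-0.1  0.  -0.8] op 0.0602 t 17.98
turn [0.002 0.003 0.001] shift [ 0.0017 -0.0002  0.198 ] rows 3.2
```

```bash
python3 -m creep '[[[0.002,0.003,0.011],[0.0046,0.001,0.06],0.06],[[0.002,0.003,0.011],[0.0046,0.001,0.12],0.05],[[0.002,0.003,0.011],[0.0046,0.001,0.16],0.05],[[0.002,0.003,0.011],[0.0046,0.001,0.19],0.05],[[0.002,0.003,0.011],[0.0046,0.001,0.197],0.05],[[0.002,0.003,0.011],[0.0046,0.001,0.197],0.05],[[0.002,0.003,0.011],[0.0046,0.001,0.197],0],[[0.002,0.003,0.011],[0.0046,0.001,0.197],0],[[0.002,0.003,0.011],[0.0046,0.001,0.197],0],[[0.002,0.003,0.011],[0.0046,0.001,0.197],0],[[0.002,0.003,0.011],[0.0046,0.001,0.197],0]]' 40
python3 -m creep '[[[0,0,0],[0,0,-0.04],0],[[0,0,0],[0,0,-0.1],0],[[0,0,0],[0,0,-0.16],0],[[0,0,0],[0,0,-0.21],0],[[0,0,0],[0,0,-0.21],0],[[0,0,0],[0,0,-0.21],0]]'
python3 held.py; python3 -c "
from h import *
go(.487,.33,.265,112)"
```

```text
time_s: 19.35
tool_pos: [0.5623, -0.2659, 0.056]
tcp_rot: [180.0, 0.1, 111.4]
force: [-1.7, 0.1, 6.2]
opening: 0.0114
time_s: 20.1
tool_pos: [0.5613, -0.2641, 0.2637]
tcp_rot: [-179.9, -0.1, 111.4]
force: [-0.2, 0.5, -2.6]
opening: 0.0111
held disc in tool ((0.000406997452955693, -0.0002634685952216387), 0.05007675290107727) top 0.0299 slope [0.0043 0.0099]
at [ 0.5609 -0.2639  0.2629] [-179.82   -0.18  111.4 ] f [ 0.2 -0.6 -3. ] op 0.0111 t 20.15
turn [-0.003 -0.003 -0.01 ] shift [ 0.5799  0.1479 -0.0007] rows 9.6
```

```bash
python3 -m creep '[[[-0.003,-0.003,-0.01],[0.608,0.159,-0.001],0],[[-0.003,-0.003,-0.01],[0.608,0.159,-0.001],0],[[-0.003,-0.003,-0.01],[0.608,0.159,-0.001],0],[[-0.003,-0.003,-0.01],[0.608,0.159,-0.001],0],[[-0.003,-0.003,-0.01],[0.608,0.159,-0.001],0],[[-0.003,-0.003,-0.01],[0.608,0.159,-0.001],0],[[-0.003,-0.003,-0.01],[0.608,0.159,-0.001],0],[[-0.003,-0.003,-0.01],[0.608,0.159,-0.001],0],[[-0.003,-0.003,-0.01],[0.608,0.159,-0.001],0],[[-0.003,-0.003,-0.01],[0.608,0.159,-0.001],0],[[-0.003,-0.003,-0.01],[0.608,0.159,-0.001],0],[[-0.003,-0.003,-0.01],[0.608,0.159,-0.001],0],[[-0.003,-0.003,-0.01],[0.608,0.159,-0.001],0]]'
python3 w.py w7;python3 held.py; python3 -c "
from h import *
go(.487,.441,.155,112)"
```

```text
time_s: 21.78
tool_pos: [0.4888, 0.3561, 0.2649]
tcp_rot: [180.0, 0.3, 111.8]
force: [0.6, 0.3, -0.9]
opening: 0.0114
table 0.0003
lid disc [0.7424 0.3208] 0.0395 bar [0.7626 0.3144] 72.2058 0.0796 z [0.0665 0.0706] 835
tin3 [0.4866 0.4424] 0.0473 1124
held disc in tool ((-9.631249849917367e-05, -1.7011770978569984e-05), 0.05005869269371033) top 0.0299 slope [0.0107 0.0075]
at [0.4891 0.3566 0.2655] [179.9    0.23 111.75] f [-0.  1. -3.] op 0.0108 t 21.88
turn [ 0.002  0.004 -0.004] shift [0.0797 0.0291 0.1103] rows 2.2
```

```bash
python3 -m creep '[[[0.002,0.004,-0.004],[0.081,0.029,0],0],[[0.002,0.004,-0.004],[0.081,0.029,0],0],[[0.002,0.004,-0.004],[0.081,0.029,0.05],0],[[0.002,0.004,-0.004],[0.081,0.029,0.09],0],[[0.002,0.004,-0.004],[0.081,0.029,0.11],0],[[0.002,0.004,-0.004],[0.081,0.029,0.112],0],[[0.002,0.004,-0.004],[0.081,0.029,0.112],0],[[0.002,0.004,-0.004],[0.081,0.029,0.112],0]]'
python3 -c "
from h import *
go(.4867,.4422,.12,112)"
```

```text
time_s: 22.88
tool_pos: [0.4869, 0.4453, 0.1555]
tcp_rot: [179.8, -0.1, 112.2]
force: [0.8, 0.1, -2.1]
opening: 0.0112
at [0.4869 0.4453 0.1555] [ 1.7979e+02 -1.2000e-01  1.1216e+02] f [ 0.8  0.1 -2.1] op 0.0112 t 22.88
turn [ 0.004 -0.002  0.003] shift [-0.0029 -0.0014  0.0355] rows 0.6
```

```bash
python3 -m creep '[[[0.003,-0.002,0],[-0.0029,-0.0014,0],0],[[0.003,-0.002,0],[-0.0029,-0.0014,0.006],0],[[0.003,-0.002,0],[-0.0029,-0.0014,0.012],0],[[0.003,-0.002,0],[-0.0029,-0.0014,0.018],0],[[0.003,-0.002,0],[-0.0029,-0.0014,0.022],0],[[0.003,-0.002,0],[-0.0029,-0.0014,0.024],0],[[0.003,-0.002,0],[-0.0029,-0.0014,0.024],0]]'
python3 -c "
from h import *
go(.4867,.4422,.12,112)"
```

```text
time_s: 23.75
tool_pos: [0.4857, 0.4416, 0.1295]
tcp_rot: [-179.9, 0.1, 112.2]
force: [-0.1, 0.2, -2.6]
opening: 0.0109
at [0.4857 0.4416 0.1295] [-1.7988e+02  7.0000e-02  1.1218e+02] f [-0.1  0.2 -2.6] op 0.0109 t 23.75
turn [-0.002  0.001  0.003] shift [0.0002 0.0012 0.0095] rows 0.2
```

```bash
python3 -m creep '[[[-0.001,0,0],[0,0.0008,0.004],0],[[-0.001,0,0],[0,0.0008,0.008],0],[[-0.001,0,0],[0,0.0008,0.010],0],[[-0.001,0,0],[0,0.0008,0.0115],0],[[-0.001,0,0],[0,0.0008,0.0115],0]]'
python3 -m creep '[[[0,0,0],[0,0,0],0.03],[[0,0,0],[0,0,0],0.03],[[0,0,0],[0,0,0],0.03],[[0,0,0],[0,0,-0.05],0.03],[[0,0,0],[0,0,-0.10],0.03],[[0,0,0],[0,0,-0.13],0.03],[[0,0,0],[0,0,-0.13],0.03],[[0,0,0],[0,0,-0.13],0.03],[[0,0,0],[0,0,-0.13],0.03]]'
python3 hl.py .4867 .4422 .082; python3 -c "
from h import *
go(.4094,-.289,.25,48)"
```

```text
time_s: 24.38
tool_pos: [0.4858, 0.4411, 0.1199]
tcp_rot: [-179.8, 0.0, 112.1]
force: [-3.7, -2.8, 9.9]
opening: 0.011
time_s: 25.5
tool_pos: [0.4853, 0.4413, 0.2463]
tcp_rot: [-179.7, 0.1, 112.2]
force: [0.3, 0.2, -0.2]
opening: 0.03
disc 7515 ((0.4861416816711426, 0.44161200523376465), 0.05019591003656387) top z over rim 0.008123308147168815 slope [ 0.0007 -0.0036]
at [0.4855 0.4414 0.2464] [-1.7976e+02  1.5000e-01  1.1218e+02] f [-0.2  0.5  0.3] op 0.0303 t 25.55
turn [-0.002  0.005  1.12 ] shift [-6.476e-01 -3.462e-01 -5.000e-04] rows 11.7
```

Lid 3 is home. Next is lid 2.

```bash
python3 -m creep '[[[-0.002,0.005,1.12],[-0.648,-0.346,0],0.06],[[-0.002,0.005,1.12],[-0.648,-0.346,0],0.06],[[-0.002,0.005,1.12],[-0.648,-0.346,0],0.06],[[-0.002,0.005,1.12],[-0.648,-0.346,0],0.06],[[-0.002,0.005,1.12],[-0.648,-0.346,0],0.06],[[-0.002,0.005,1.12],[-0.648,-0.346,0],0.06],[[-0.002,0.005,1.12],[-0.648,-0.346,0],0.06],[[-0.002,0.005,1.12],[-0.648,-0.346,0],0.06],[[-0.002,0.005,1.12],[-0.648,-0.346,0],0.06],[[-0.002,0.005,1.12],[-0.648,-0.346,0],0.06],[[-0.002,0.005,1.12],[-0.648,-0.346,0],0.06],[[-0.002,0.005,1.12],[-0.648,-0.346,0],0.06],[[-0.002,0.005,1.12],[-0.648,-0.346,0],0.06],[[-0.002,0.005,1.12],[-0.648,-0.346,0],0.06],[[-0.002,0.005,1.12],[-0.648,-0.346,0],0.06]]'
python3 w.py w8; python3 -c "
from h import *
go(.4094,-.289,.054,48)"
```

```text
time_s: 27.42
tool_pos: [0.4108, -0.2868, 0.2489]
tcp_rot: [-179.9, -0.2, 48.2]
force: [0.1, 0.6, -0.2]
opening: 0.0602
table 0.0002
lid disc [ 0.4089 -0.2899] 0.0431 bar [ 0.4102 -0.2885] 48.1953 0.0552 z [0.0798 0.0812] 668
tin1 [ 0.4751 -0.4479] 0.0369 63
at [ 0.4109 -0.2868  0.249 ] [-179.9    -0.21   48.18] f [-0.1  0.3  0.3] op 0.0602 t 27.48
turn [-0.002 -0.004  0.003] shift [-0.0033  0.0006  0.195 ] rows 3.1
```

```bash
python3 -m creep '[[[-0.002,-0.003,0],[-0.0033,0.0007,0.06],0.06],[[-0.002,-0.003,0],[-0.0033,0.0007,0.12],0.05],[[-0.002,-0.003,0],[-0.0033,0.0007,0.16],0.05],[[-0.002,-0.003,0],[-0.0033,0.0007,0.188],0.05],[[-0.002,-0.003,0],[-0.0033,0.0007,0.194],0.05],[[-0.002,-0.003,0],[-0.0033,0.0007,0.194],0.05],[[-0.002,-0.003,0],[-0.0033,0.0007,0.194],0],[[-0.002,-0.003,0],[-0.0033,0.0007,0.194],0],[[-0.002,-0.003,0],[-0.0033,0.0007,0.194],0],[[-0.002,-0.003,0],[-0.0033,0.0007,0.194],0],[[-0.002,-0.003,0],[-0.0033,0.0007,0.194],0]]' 40
python3 -m creep '[[[0,0,0],[0,0,-0.04],0],[[0,0,0],[0,0,-0.1],0],[[0,0,0],[0,0,-0.16],0],[[0,0,0],[0,0,-0.21],0],[[0,0,0],[0,0,-0.21],0],[[0,0,0],[0,0,-0.21],0]]'
python3 held.py; python3 -c "
from h import *
go(.59,-.149,.265,0)"
```

```text
time_s: 28.85
tool_pos: [0.4093, -0.291, 0.0561]
tcp_rot: [179.9, -0.1, 48.0]
force: [-1.7, 1.7, 6.6]
opening: 0.011
time_s: 29.6
tool_pos: [0.4081, -0.2896, 0.2643]
tcp_rot: [-179.9, -0.0, 48.0]
force: [-0.6, -0.2, -3.4]
opening: 0.0111
held disc in tool ((0.0009562615887261927, -0.000663439859636128), 0.04313201829791069) top 0.03 slope [0.0094 0.0114]
at [ 0.4077 -0.2895  0.2637] [-1.7987e+02  1.0000e-02  4.8020e+01] f [ 0.1  0.7 -2.9] op 0.0111 t 29.65
turn [-0.002  0.001  0.838] shift [ 0.2264  0.0416 -0.0014] rows 4.5
```

```bash
python3 -m creep '[[[-0.002,0.001,0.838],[0.226,0.042,-0.001],0],[[-0.002,0.001,0.838],[0.226,0.042,-0.001],0],[[-0.002,0.001,0.838],[0.226,0.042,-0.001],0],[[-0.002,0.001,0.838],[0.226,0.042,-0.001],0],[[-0.002,0.001,0.838],[0.226,0.042,-0.001],0],[[-0.002,0.001,0.838],[0.226,0.042,-0.001],0],[[-0.002,0.001,0.838],[0.226,0.042,-0.001],0],[[-0.002,0.001,0.838],[0.226,0.042,-0.001],0]]'
python3 w.py w9;python3 held.py; python3 -c "
from h import *
go(.675,-.148,.135,0)"
```

```text
time_s: 30.65
tool_pos: [0.5904, -0.1519, 0.2663]
tcp_rot: [179.9, -0.1, -0.1]
force: [-0.6, -0.6, -2.1]
opening: 0.0108
table 0.0002
tin1 [ 0.4752 -0.4506] 0.0387 119
tin2 [ 0.6762 -0.1478] 0.0406 804
tin4 [0.6703 0.136 ] 0.0544 256
held disc in tool ((-0.0002214050618931651, -0.0007909417618066072), 0.043182604014873505) top 0.0303 slope [0.0213 0.0086]
at [ 0.5909 -0.1516  0.2667] [ 1.7991e+02 -1.9000e-01 -6.0000e-02] f [ 0.1 -0.4 -3. ] op 0.0111 t 30.75
turn [ 0.002 -0.003 -0.001] shift [ 0.0837 -0.0039  0.1319] rows 2.5
```

```bash
python3 -m creep '[[[0.002,-0.003,0],[0.085,-0.003,0],0],[[0.002,-0.003,0],[0.085,-0.003,0],0],[[0.002,-0.003,0],[0.085,-0.003,0.05],0],[[0.002,-0.003,0],[0.085,-0.003,0.10],0],[[0.002,-0.003,0],[0.085,-0.003,0.13],0],[[0.002,-0.003,0],[0.085,-0.003,0.134],0],[[0.002,-0.003,0],[0.085,-0.003,0.134],0],[[0.002,-0.003,0],[0.085,-0.003,0.134],0]]'
python3 -c "
from h import *
go(.6759,-.1488,.098,0)"
```

```text
time_s: 31.75
tool_pos: [0.6779, -0.1493, 0.135]
tcp_rot: [179.9, -0.2, -0.0]
force: [-0.2, -0.4, -2.5]
opening: 0.0112
at [ 0.6779 -0.1493  0.135 ] [ 1.7992e+02 -2.0000e-01 -2.0000e-02] f [-0.2 -0.4 -2.5] op 0.0112 t 31.75
turn [ 0.001 -0.003 -0.   ] shift [-0.0022 -0.0006  0.037 ] rows 0.6
```

```bash
python3 -m creep '[[[0.001,-0.003,0],[-0.0022,-0.0006,0],0],[[0.001,-0.003,0],[-0.0022,-0.0006,0.006],0],[[0.001,-0.003,0],[-0.0022,-0.0006,0.012],0],[[0.001,-0.003,0],[-0.0022,-0.0006,0.018],0],[[0.001,-0.003,0],[-0.0022,-0.0006,0.024],0],[[0.001,-0.003,0],[-0.0022,-0.0006,0.026],0],[[0.001,-0.003,0],[-0.0022,-0.0006,0.026],0]]'
python3 -c "
from h import *
go(.6759,-.1488,.098,0)"
```

```text
time_s: 32.62
tool_pos: [0.6746, -0.1479, 0.1066]
tcp_rot: [-180.0, 0.2, -0.0]
force: [0.4, 0.3, -2.9]
opening: 0.0114
at [ 0.6746 -0.1479  0.1066] [-1.7996e+02  1.8000e-01 -1.0000e-02] f [ 0.4  0.3 -2.9] op 0.0114 t 32.62
turn [-0.001  0.003 -0.   ] shift [0.0013 0.0009 0.0086] rows 0.1
```

```bash
python3 -m creep '[[[-0.001,0.002,0],[0.001,0.0006,0.004],0],[[-0.001,0.002,0],[0.001,0.0006,0.008],0],[[-0.001,0.002,0],[0.001,0.0006,0.009],0],[[-0.001,0.002,0],[0.001,0.0006,0.0105],0],[[-0.001,0.002,0],[0.001,0.0006,0.0105],0]]'
python3 -m creep '[[[0,0,0],[0,0,0],0.03],[[0,0,0],[0,0,0],0.03],[[0,0,0],[0,0,0],0.03],[[0,0,0],[0,0,-0.05],0.03],[[0,0,0],[0,0,-0.10],0.03],[[0,0,0],[0,0,-0.15],0.03],[[0,0,0],[0,0,-0.16],0.03],[[0,0,0],[0,0,-0.16],0.03],[[0,0,0],[0,0,-0.16],0.03]]'
python3 hl.py .6759 -.148 .06; python3 -c "
from h import *
go(.46,.07,.29,-10)"
```

```text
time_s: 33.25
tool_pos: [0.6752, -0.1484, 0.0984]
tcp_rot: [-179.9, 0.0, -0.0]
force: [-4.5, 3.6, 9.5]
opening: 0.0109
time_s: 34.38
tool_pos: [0.6748, -0.1475, 0.2542]
tcp_rot: [-179.9, 0.2, 0.0]
force: [-0.2, 0.2, -0.5]
opening: 0.03
disc 4528 ((0.6754224300384521, -0.14809736609458923), 0.04301483556628227) top z over rim 0.008103835755750188 slope [-0.0036 -0.0007]
at [ 0.6748 -0.1475  0.2541] [-179.95    0.25    0.  ] f [ 0.3 -0.7  0.6] op 0.0297 t 34.42
turn [-0.     0.004  0.175] shift [-0.2149 -0.2176 -0.0348] rows 4.9
```

All four lids are home. Next are the scoops.

```bash
python3 -m creep '[[[0,0.004,0.175],[-0.215,-0.218,-0.035],0.06],[[0,0.004,0.175],[-0.215,-0.218,-0.035],0.06],[[0,0.004,0.175],[-0.215,-0.218,-0.035],0.06],[[0,0.004,0.175],[-0.215,-0.218,-0.035],0.06],[[0,0.004,0.175],[-0.215,-0.218,-0.035],0.06],[[0,0.004,0.175],[-0.215,-0.218,-0.035],0.06],[[0,0.004,0.175],[-0.215,-0.218,-0.035],0.06],[[0,0.004,0.175],[-0.215,-0.218,-0.035],0.06]]'
cat > sc.py <<'E'
from h import *
import sys
o=get_obs(); p,W=cloud("wrist"); cv2.imwrite(f"pics/{sys.argv[1]}.png",p[:,:,::-1]); hsv=cv2.cvtColor(p,cv2.COLOR_RGB2HSV); z=W[...,2]
br=(hsv[...,0]<18)&(hsv[...,1]>90)&(z>.004)&(z<.02)&(W[...,0]<.62)
n,l,s,c=cv2.connectedComponentsWithStats(br.astype(np.uint8))
for i in range(1,n):
    if s[i,4]<150: continue
    P=W[l==i]; 
    if np.ptp(P[:,0])>.15: continue
    box=cv2.minAreaRect(np.float32(P[:,:2]*1000)); a=axis2(P); th=np.radians(a[1]); 
    print("handle box mid/size mm",np.round(box[0],1),np.round(box[1],1),"pca",a[0].round(4),round(a[1],1),"z",np.median(P[:,2]).round(4),"px",c[i].round(),s[i,4])
    t=np.array([np.cos(th),np.sin(th)]); t=t if t[0]>0 else -t
    m0=np.array(box[0])/1000
    D=W[...,:2]-m0; u=D@t; v=D@np.array([-t[1],t[0]])
    hk=(u>.045)&(u<.1)&(abs(v)<.026)&(z>.004)&(z<.02)
    print("  hook pts",hk.sum(),"mid v of prongs",[round(float((v[hk&(abs(u-q)<.004)].min()+v[hk&(abs(u-q)<.004)].max())/2),4) for q in(.05,.058,.066,.072) if (hk&(abs(u-q)<.004)).any()],"u max",u[hk].max().round(4) if hk.any() else 0)
E
python3 sc.py s1
```

```text
time_s: 35.42
tool_pos: [0.4616, 0.0681, 0.2915]
tcp_rot: [179.9, -0.2, -10.2]
force: [0.2, 0.1, -0.7]
opening: 0.0599
handle box mid/size mm [484.1  14.9] [14.3 76.1] pca [0.4848 0.0152] 168.8 z 0.0121 px [293. 129.] 687
  hook pts 613 mid v of prongs [0.0006, 0.0004, 0.0004, 0.0003] u max 0.0943
handle box mid/size mm [441.8 140.7] [13.6 77.8] pca [0.443  0.1401] 167.1 z 0.012 px [204. 177.] 618
  hook pts 553 mid v of prongs [-0.0006, -0.0007, -0.0007, -0.0006] u max 0.0951
handle box mid/size mm [358.3 -83.1] [ 39.1 107.8] pca [ 0.3664 -0.0793] 127.2 z 0.0123 px [376. 204.] 370
  hook pts 32 mid v of prongs [-0.0106, -0.0206] u max 0.0573
handle box mid/size mm [ 315.5 -116.7] [87.4 83.3] pca [ 0.3127 -0.1207] 128.6 z 0.0055 px [407. 234.] 2929
  hook pts 122 mid v of prongs [-0.0002, 0.0214] u max 0.0589
```

View pics/s1.png

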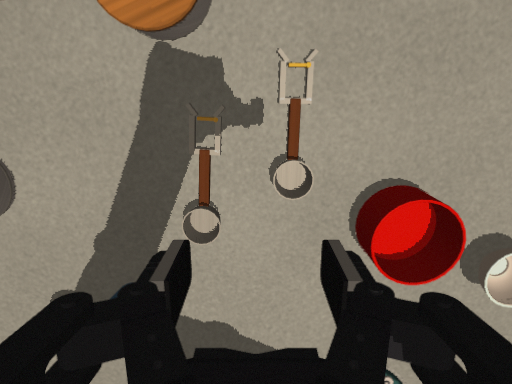

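Scoop 1 handle is at px (293,129) and scoop 2 at px (204,177). Both hooks point along about −11 to −13°, with gates shut. The red tin at (410,235) stays untouched. Scoop 1 goes to lid 2.

```bash
python3 -c "
from h import *
go(.487,.0143,.06,-11)"
```

```text
at [0.4616 0.0679 0.2915] [179.92  -0.22 -10.23] f [-0.4 -0.5 -0.1] op 0.06 t 35.48
turn [ 0.001 -0.004  0.013] shift [0.0336 0.0479 0.2317] rows 3.8
```

```bash
python3 -m creep '[[[0.001,-0.003,0.013],[0.017,0.024,0.05],0.05],[[0.001,-0.003,0.013],[0.0336,0.048,0.11],0.05],[[0.001,-0.003,0.013],[0.0336,0.048,0.17],0.05],[[0.001,-0.003,0.013],[0.0336,0.048,0.22],0.05],[[0.001,-0.003,0.013],[0.0336,0.048,0.232],0.05],[[0.001,-0.003,0.013],[0.0336,0.048,0.232],0.05],[[0.001,-0.003,0.013],[0.0336,0.048,0.232],0.05]]'
python3 -c "
from h import *
go(.487,.0143,.003,-11)"; python3 sc.py s2
```

```text
time_s: 36.35
tool_pos: [0.4876, 0.0158, 0.0611]
tcp_rot: [-179.9, -0.2, -10.8]
force: [1.3, 0.0, 0.4]
opening: 0.0501
at [0.4876 0.0158 0.0611] [-179.93   -0.19  -10.82] f [1.3 0.  0.4] op 0.0501 t 36.35
turn [-0.001 -0.003  0.003] shift [-0.0005  0.0017  0.0581] rows 0.9
handle box mid/size mm [484.   14.8] [13.5 77.8] pca [0.4864 0.0146] 168.9 z 0.012 px [258. 217.] 2538
  hook pts 2582 mid v of prongs [0.0002, 0.0, 0.0002, 0.0002] u max 0.0951
handle box mid/size mm [467.7 134.5] [14.  25.7] pca [0.4682 0.1336] 170.7 z 0.0118 px [ 84. 276.] 731
  hook pts 1565 mid v of prongs [-0.0029, -0.0044, -0.0033, 0.0158] u max 0.07
handle box mid/size mm [ 380.2 -129. ] [34.7  4. ] pca [ 0.3817 -0.1256] 70.0 z 0.0119 px [491. 325.] 433
  hook pts 0 mid v of prongs [] u max 0
handle box mid/size mm [349.6 -55. ] [ 3.6 24.2] pca [ 0.3528 -0.0563] 156.3 z 0.0118 px [391. 373.] 275
  hook pts 0 mid v of prongs [] u max 0
```

```bash
python3 -m creep '[[[-0.001,-0.003,0.004],[-0.0005,0.0015,0.03],0.05],[[-0.001,-0.003,0.004],[-0.0005,0.0015,0.05],0.04],[[-0.001,-0.003,0.004],[-0.0005,0.0015,0.057],0.03],[[-0.001,-0.003,0.004],[-0.0005,0.0015,0.0575],0.03],[[-0.001,-0.003,0.004],[-0.0005,0.0015,0.0575],0.03],[[-0.001,-0.003,0.004],[-0.0005,0.0015,0.0575],0.0],[[-0.001,-0.003,0.004],[-0.0005,0.0015,0.0575],0.0],[[-0.001,-0.003,0.004],[-0.0005,0.0015,0.0575],0.0],[[-0.001,-0.003,0.004],[-0.0005,0.0015,0.0575],0.0],[[-0.001,-0.003,0.004],[-0.0005,0.0015,0.0575],0.0]]' 40
```

```text
time_s: 37.65
tool_pos: [0.4858, 0.0151, 0.0028]
tcp_rot: [-180.0, 0.1, -11.0]
force: [-0.2, 0.7, 6.1]
opening: 0.0127
```

```bash
python3 -m creep '[[[0,0,0],[0,0,-0.03],0],[[0,0,0],[0,0,-0.08],0],[[0,0,0],[0,0,-0.14],0],[[0,0,0],[0,0,-0.18],0],[[0,0,0],[0,0,-0.18],0],[[0,0,0],[0,0,-0.18],0],[[0,0,0],[0,0,-0.18],0]]'
cat > hs.py <<'E'
from h import *
import sys
o=get_obs();p,W=cloud("wrist"); hsv=cv2.cvtColor(p,cv2.COLOR_RGB2HSV)
if len(sys.argv)>1: cv2.imwrite(f"pics/{sys.argv[1]}.png",p[:,:,::-1])
R=Ro.from_euler("xyz",o["tcp_rot"],degrees=True)
T=R.inv().apply((W-o["tool_pos"]).reshape(-1,3)).reshape(W.shape)
x,y,z=T[...,0],T[...,1],T[...,2]
m=(z<.02)&(z>-.03)&(x>.03)&(x<.11)&(abs(y)<.035); P=T[m]
for q in (.034,.045,.055,.065,.072,.08,.088):
    s=m&(abs(x-q)<.003)
    if s.sum()>5: print(q,"y",y[s].min().round(4),y[s].max().round(4),"mid",((y[s].min()+y[s].max())/2).round(4),"z",np.median(z[s]).round(4))
print("x max",np.percentile(P[:,0],99.5).round(4)); w=m&(hsv[...,0]<18)&(hsv[...,1]>90)&(abs(y)<.012); print("wood x max",np.percentile(x[w],99).round(4), "gate px",)
g=m&(hsv[...,0]>15)&(hsv[...,0]<32)&(hsv[...,1]>120); print("gate x,y", T[g].min(0).round(4),T[g].max(0).round(4),g.sum())
E
python3 hs.py s3; python3 -c "
from h import *
go(.545,-.148,.18,0)"
```

```text
time_s: 38.52
tool_pos: [0.4846, 0.0152, 0.1807]
tcp_rot: [180.0, 0.3, -11.0]
force: [0.8, 0.2, -1.7]
opening: 0.0126
0.034 y -0.0202 0.0194 mid -0.0004 z -0.0084
0.045 y -0.0205 0.0195 mid -0.0005 z -0.0082
0.055 y -0.0204 0.0199 mid -0.0003 z -0.0082
0.065 y -0.0205 0.0195 mid -0.0005 z -0.0082
0.072 y -0.0203 0.0195 mid -0.0004 z -0.0083
0.08 y -0.0203 0.0194 mid -0.0004 z -0.0083
0.088 y -0.0245 0.0236 mid -0.0004 z -0.0082
x max 0.0918
wood x max 0.0368 gate px
gate x,y [ 0.0722 -0.0103 -0.012 ] [ 0.0781  0.016  -0.0018] 793
at [0.4848 0.0151 0.1807] [179.94   0.33 -11.02] f [-0.1  0.8 -0.3] op 0.0125 t 38.58
turn [ 0.     0.006 -0.192] shift [0.0902 0.1486 0.0004] rows 2.8
```

View pics/s3.png

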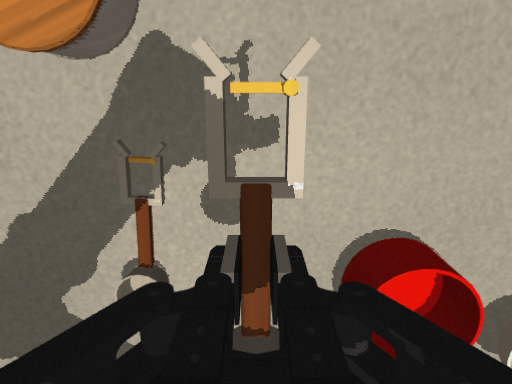

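The scoop is held level and centred, with the gate shut. I'll move it in front of lid 2's near leg.

```bash
python3 -m creep '[[[0,0.006,-0.192],[0.09,0.1486,0],0],[[0,0.006,-0.192],[0.09,0.1486,0],0],[[0,0.006,-0.192],[0.09,0.1486,0],0],[[0,0.006,-0.192],[0.09,0.1486,0],0],[[0,0.006,-0.192],[0.09,0.1486,0.03],0],[[0,0.006,-0.192],[0.09,0.1486,0.06],0],[[0,0.006,-0.192],[0.09,0.1486,0.085],0],[[0,0.006,-0.192],[0.09,0.1486,0.093],0],[[0,0.006,-0.192],[0.09,0.1486,0.093],0],[[0,0.006,-0.192],[0.09,0.1486,0.093],0],[[0,0.006,-0.192],[0.09,0.1486,0.093],0]]'
python3 -c "
from h import *
go(.57,-.1486,.087,0)"; python3 hs.py s4
```

```text
time_s: 39.95
tool_pos: [0.5462, -0.1482, 0.0896]
tcp_rot: [180.0, -0.3, -0.0]
force: [0.8, 0.1, -0.9]
opening: 0.0123
at [ 0.5462 -0.1482  0.0896] [ 1.7997e+02 -2.6000e-01 -1.0000e-02] f [ 0.8  0.1 -0.9] op 0.0123 t 39.95
turn [ 0.    -0.005 -0.   ] shift [0.0238 0.0004 0.0028] rows 0.4
0.034 y -0.0203 0.0196 mid -0.0004 z -0.0084
0.045 y -0.0205 0.0196 mid -0.0005 z -0.0081
0.055 y -0.0205 0.0195 mid -0.0005 z -0.0081
0.065 y -0.0204 0.0195 mid -0.0004 z -0.0081
0.072 y -0.0205 0.0196 mid -0.0004 z -0.0083
0.08 y -0.0204 0.0198 mid -0.0003 z -0.0083
0.088 y -0.0246 0.0238 mid -0.0004 z -0.0081
x max 0.1046
wood x max 0.1058 gate px
gate x,y [ 0.0722 -0.0103 -0.0117] [ 0.0779  0.016  -0.0014] 766
```

View pics/s4.png

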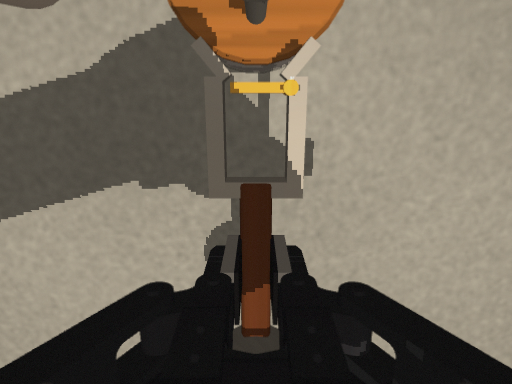

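The hook midline (px x≈256) lines up with the loop's bar end at (256,10). I'll push in.

```bash
python3 -m creep '[[[0,-0.003,0],[0.012,0.0004,0.002],0],[[0,-0.003,0],[0.024,0.0004,0.002],0],[[0,-0.003,0],[0.034,0.0004,0.002],0],[[0,-0.003,0],[0.042,0.0004,0.002],0],[[0,-0.003,0],[0.050,0.0004,0.002],0],[[0,-0.003,0],[0.056,0.0004,0.002],0],[[0,-0.003,0],[0.060,0.0004,0.002],0],[[0,-0.003,0],[0.063,0.0004,0.002],0],[[0,-0.003,0],[0.063,0.0004,0.002],0]]'
python3 -c "
from h import *
go(.61,-.1482,.087,0)"; python3 hs.py s5
```

```text
time_s: 41.12
tool_pos: [0.6089, -0.1482, 0.087]
tcp_rot: [-180.0, -0.0, 0.0]
force: [-0.2, 0.3, -1.2]
opening: 0.0126
at [ 0.6089 -0.1482  0.087 ] [-1.8e+02 -1.0e-02  1.0e-02] f [-0.2  0.3 -1.2] op 0.0126 t 41.12
turn [-0. -0.  0.] shift [ 0.0011 -0.     -0.    ] rows 0.0
0.034 y -0.0297 0.0281 mid -0.0008 z -0.008
0.045 y -0.0349 0.035 mid 0.0 z 0.0182
0.055 y -0.0349 0.035 mid 0.0 z 0.0182
0.065 y -0.0349 0.035 mid 0.0 z 0.0182
0.072 y -0.035 0.0349 mid -0.0 z 0.0178
0.08 y -0.0349 0.035 mid 0.0 z 0.0181
0.088 y -0.0349 0.0349 mid 0.0 z 0.0184
x max 0.1071
wood x max 0.1078 gate px
gate x,y [ 0.0722 -0.0109 -0.0115] [0.0785 0.0162 0.02  ] 405
```

View pics/s5.png

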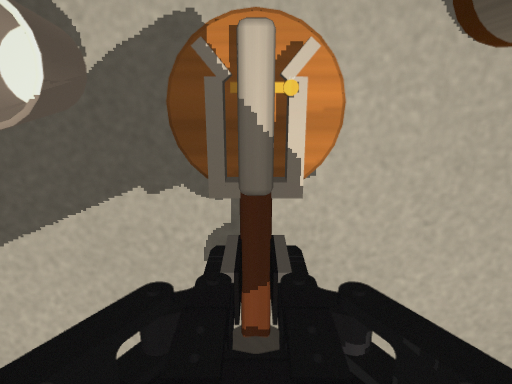

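The gate is shut behind the leg, with both halves of the brass bar straight at (240–290,87). I'll lower it so the hook is near the disc, then release.

```bash
python3 -m creep '[[[0,0,0],[-0.003,0,0.004],0],[[0,0,0],[-0.003,0,0.009],0],[[0,0,0],[-0.003,0,0.0125],0],[[0,0,0],[-0.003,0,0.0125],0],[[0,0,0],[-0.003,0,0.0125],0.02],[[0,0,0],[-0.003,0,0.0125],0.03],[[0,0,0],[-0.003,0,0.0125],0.035],[[0,0,0],[-0.003,0,0.0125],0.035],[[0,0,0],[-0.003,0,0.0],0.035],[[0,0,0],[-0.003,0,-0.04],0.035],[[0,0,0],[-0.003,0,-0.1],0.035],[[0,0,0],[-0.003,0,-0.15],0.035],[[0,0,0],[-0.003,0,-0.17],0.035],[[0,0,0],[-0.003,0,-0.17],0.035],[[0,0,0],[-0.003,0,-0.17],0.035]]'
python3 hl.py .6759 -.148 .06; python3 hs.py s6; python3 -c "
from h import *
go(.4445,.14,.25,-13)"
```

```text
time_s: 43.05
tool_pos: [0.6045, -0.1475, 0.2552]
tcp_rot: [-179.9, 0.2, 0.0]
force: [-0.1, -0.4, 0.4]
opening: 0.0346
disc 4719 ((0.657558798789978, -0.1512114703655243), 0.06121661514043808) top z over rim 0.008073340853207059 slope [ 0.0062 -0.0016]
at [ 0.6045 -0.1476  0.255 ] [-1.7995e+02  2.1000e-01 -1.0000e-02] f [-0.5 -0.3  0.7] op 0.035 t 43.15
turn [-0.     0.004  0.227] shift [-0.16   -0.2876  0.0058] rows 5.3Traceback (most recent call last):
  File "hs.py", line 12, in <module>
    print("x max",np.percentile(P[:,0],99.5).round(4)); w=m&(hsv[...,0]<18)&(hsv[...,1]>90)&(abs(y)<.012); print("wood x max",np.percentile(x[w],99).round(4), "gate px",)
                  ~~~~~~~~~~~~~^^^^^^^^^^^^^
    return _quantile_unchecked(
        a, q, axis, out, overwrite_input, method, keepdims, weights)
    return _ureduce(a,
                    func=_quantile_ureduce_func,
    ...<5 lines>...
                    overwrite_input=overwrite_input,
                    method=method)
    r = func(a, **kwargs)
    result = _quantile(arr,
                       quantiles=q,
    ...<2 lines>...
                       out=out,
                       weights=wgt)
    slices_having_nans = np.isnan(arr[-1, ...])
                                  ~~~^^^^^^^^^
IndexError: index -1 is out of bounds for axis 0 with size 0
```

View pics/s6.png

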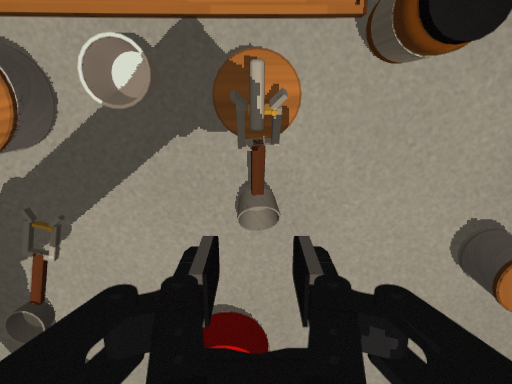

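Scoop 1 hangs on lid 2's leg at (258,130), tipped bowl-down, with the gate at (270,112) shut. Now scoop 2.

```bash
python3 -m creep '[[[0,0.004,0.227],[-0.16,-0.288,0.006],0.05],[[0,0.004,0.227],[-0.16,-0.288,0.006],0.05],[[0,0.004,0.227],[-0.16,-0.288,0.006],0.05],[[0,0.004,0.227],[-0.16,-0.288,0.006],0.05],[[0,0.004,0.227],[-0.16,-0.288,0.006],0.05],[[0,0.004,0.227],[-0.16,-0.288,0.006],0.05],[[0,0.004,0.227],[-0.16,-0.288,0.10],0.05],[[0,0.004,0.227],[-0.16,-0.288,0.16],0.05],[[0,0.004,0.227],[-0.16,-0.288,0.19],0.05],[[0,0.004,0.227],[-0.16,-0.288,0.19],0.05],[[0,0.004,0.227],[-0.16,-0.288,0.19],0.05],[[0,0.004,0.227],[-0.16,-0.288,0.19],0.05]]'
python3 sc.py s7 | head -4; python3 -c "
from h import *
go(.4447,.1400,.003,-13)"
```

```text
time_s: 44.65
tool_pos: [0.4473, 0.1393, 0.0689]
tcp_rot: [-179.9, -0.5, -13.1]
force: [0.2, 0.3, -0.4]
opening: 0.0501
handle box mid/size mm [441.5 141. ] [13.9 78.4] pca [0.4443 0.1406] 166.5 z 0.012 px [255. 217.] 2363
  hook pts 2384 mid v of prongs [0.0005, 0.0003, 0.0003, 0.0002] u max 0.0958
at [0.4471 0.1395 0.0689] [-179.89   -0.45  -13.04] f [-0.3 -0.4 -0.3] op 0.0502 t 44.7
turn [-0.002 -0.008 -0.001] shift [-0.003   0.0002  0.0659] rows 1.1
```

```bash
python3 -m creep '[[[-0.002,-0.007,0.004],[-0.003,0,0.03],0.05],[[-0.002,-0.007,0.004],[-0.003,0,0.055],0.04],[[-0.002,-0.007,0.004],[-0.003,0,0.064],0.03],[[-0.002,-0.007,0.004],[-0.003,0,0.065],0.03],[[-0.002,-0.007,0.004],[-0.003,0,0.0655],0.03],[[-0.002,-0.007,0.004],[-0.003,0,0.0655],0.0],[[-0.002,-0.007,0.004],[-0.003,0,0.0655],0.0],[[-0.002,-0.007,0.004],[-0.003,0,0.0655],0.0],[[-0.002,-0.007,0.004],[-0.003,0,0.0655],0.0],[[-0.002,-0.007,0.004],[-0.003,0,0.0655],0.0]]' 40
python3 -m creep '[[[0,0,0],[0,0,-0.03],0],[[0,0,0],[0,0,-0.08],0],[[0,0,0],[0,0,-0.14],0],[[0,0,0],[0,0,-0.18],0],[[0,0,0],[0,0,-0.18],0],[[0,0,0],[0,0,-0.18],0],[[0,0,0],[0,0,-0.18],0]]'
python3 hs.py s8; python3 -c "
from h import *
go(.541,.1094,.18,13)"
```

```text
time_s: 45.95
tool_pos: [0.4434, 0.1403, 0.0022]
tcp_rot: [180.0, 0.1, -13.3]
force: [-0.7, 0.5, 5.9]
opening: 0.0126
time_s: 46.82
tool_pos: [0.4423, 0.1403, 0.1801]
tcp_rot: [179.8, 0.3, -13.2]
force: [0.1, -0.2, -1.7]
opening: 0.0127
0.034 y -0.0203 0.0198 mid -0.0002 z -0.0091
0.045 y -0.0203 0.0198 mid -0.0003 z -0.0088
0.055 y -0.0203 0.0198 mid -0.0002 z -0.0088
0.065 y -0.0203 0.0198 mid -0.0003 z -0.0088
0.072 y -0.0202 0.0198 mid -0.0002 z -0.0089
0.08 y -0.0201 0.0198 mid -0.0002 z -0.0089
0.088 y -0.0243 0.024 mid -0.0001 z -0.0089
x max 0.0923
wood x max 0.0377 gate px
gate x,y [ 0.0729 -0.0101 -0.0123] [ 0.0787  0.0163 -0.0007] 747
at [0.4425 0.1401 0.1802] [179.81   0.3  -13.26] f [-0.3  0.1 -1.9] op 0.0125 t 46.88
turn [ 0.002  0.006 -0.458] shift [ 0.1029  0.0073 -0.0003] rows 2.5
```

```bash
python3 -m creep '[[[0.002,0.006,-0.458],[0.103,0.0073,0],0],[[0.002,0.006,-0.458],[0.103,0.0073,0],0],[[0.002,0.006,-0.458],[0.103,0.0073,0],0],[[0.002,0.006,-0.458],[0.103,0.0073,0],0],[[0.002,0.006,-0.458],[0.103,0.0073,0.03],0],[[0.002,0.006,-0.458],[0.103,0.0073,0.06],0],[[0.002,0.006,-0.458],[0.103,0.0073,0.08],0],[[0.002,0.006,-0.458],[0.103,0.0073,0.087],0],[[0.002,0.006,-0.458],[0.103,0.0073,0.087],0],[[0.002,0.006,-0.458],[0.103,0.0073,0.087],0],[[0.002,0.006,-0.458],[0.103,0.0073,0.087],0]]'
python3 -c "
from h import *
go(.6473-.045*.974,.1342-.045*.225,.0925,13)
o=get_obs(); p,W=cloud('wrist'); R=Ro.from_euler('xyz',o['tcp_rot'],degrees=True)
T=R.inv().apply((W-o['tool_pos']).reshape(-1,3)); m=(T[:,2]<-.022)&(T[:,2]>-.05)&(T[:,0]>.06)&(abs(T[:,1])<.03); P=T[m]; print('bar in tool',m.sum(),P.min(0),P.max(0),(P[:,1].min()+P[:,1].max())/2)
"
```

```text
time_s: 48.25
tool_pos: [0.5424, 0.1097, 0.0949]
tcp_rot: [-180.0, -0.2, 13.0]
force: [-0.8, 0.7, -1.5]
opening: 0.0127
at [0.5424 0.1097 0.0949] [-179.97   -0.24   12.99] f [-0.8  0.7 -1.5] op 0.0127 t 48.25
turn [-0.    -0.004 -0.   ] shift [ 0.0628 -0.0002  0.0026] rows 1.0Traceback (most recent call last):
  File "<string>", line 5, in <module>
    T=R.inv().apply((W-o['tool_pos']).reshape(-1,3)); m=(T[:,2]<-.022)&(T[:,2]>-.05)&(T[:,0]>.06)&(abs(T[:,1])<.03); P=T[m]; print('bar in tool',m.sum(),P.min(0),P.max(0),(P[:,1].min()+P[:,1].max())/2)
                                                                                                                                                         ~~~~~^^^
    return umr_minimum(a, axis, None, out, keepdims, initial, where)
ValueError: zero-size array to reduction operation minimum which has no identity
```

```bash
python3 -m creep '[[[0,-0.003,0],[0.01,-0.0002,0.0025],0],[[0,-0.003,0],[0.018,-0.0002,0.0025],0],[[0,-0.003,0],[0.018,-0.0002,0.0025],0],[[0,-0.003,0],[0.018,-0.0002,0.0025],0]]'
python3 -c "
from h import *
go(.6473-.045*.974,.1342-.045*.225,.0925,13)
o=get_obs(); p,W=cloud('wrist'); R=Ro.from_euler('xyz',o['tcp_rot'],degrees=True)
T=R.inv().apply((W-o['tool_pos']).reshape(-1,3)); m=(T[:,2]<-.018)&(T[:,2]>-.05)&(T[:,0]>.06)&(abs(T[:,1])<.03); P=T[m]; print('bar in tool',m.sum()); print(P.min(0),P.max(0),(P[:,1].min()+P[:,1].max())/2)
"
```

```text
time_s: 48.8
tool_pos: [0.5592, 0.1137, 0.0916]
tcp_rot: [-180.0, 0.0, 13.0]
force: [0.3, 0.3, -0.2]
opening: 0.0122
at [0.5592 0.1137 0.0916] [-1.7998e+02  4.0000e-02  1.2990e+01] f [ 0.3  0.3 -0.2] op 0.0122 t 48.8
turn [-0.     0.001 -0.   ] shift [ 0.0454 -0.0002 -0.001 ] rows 0.7
bar in tool 2146
[ 0.08446067 -0.00631552 -0.03886673] [ 0.09886844  0.00562247 -0.02578818] -0.0003465252642600291
```

Aligned within 0.5 mm. The leg is 90 mm ahead in the tool frame and needs to reach about 44.

```bash
python3 -m creep '[[[0,0,0],[0.010,-0.0002,-0.001],0],[[0,0,0],[0.019,-0.0002,-0.001],0],[[0,0,0],[0.027,-0.0002,-0.001],0],[[0,0,0],[0.034,-0.0002,-0.001],0],[[0,0,0],[0.040,-0.0002,-0.001],0],[[0,0,0],[0.044,-0.0002,-0.001],0],[[0,0,0],[0.047,-0.0002,-0.001],0],[[0,0,0],[0.047,-0.0002,-0.001],0]]'
python3 hs.py s9;  python3 -c "
from h import *
go(.6473-.045*.974,.1342-.045*.225,.0925,13)"
```

```text
time_s: 49.85
tool_pos: [0.6054, 0.1249, 0.0927]
tcp_rot: [-180.0, -0.0, 13.0]
force: [0.2, 0.3, -1.4]
opening: 0.0128
0.034 y -0.0349 0.035 mid 0.0 z -0.0083
0.045 y -0.035 0.0349 mid -0.0 z 0.0179
0.055 y -0.035 0.035 mid -0.0 z 0.0179
0.065 y -0.035 0.035 mid -0.0 z 0.0179
0.072 y -0.035 0.035 mid 0.0 z 0.0177
0.08 y -0.0349 0.035 mid 0.0 z 0.0177
0.088 y -0.0349 0.035 mid 0.0 z 0.0181
x max 0.1098
wood x max 0.1098 gate px
gate x,y [ 0.073  -0.012  -0.0121] [0.079  0.0165 0.0199] 409
at [0.6051 0.1248 0.0927] [-1.7996e+02  1.0000e-02  1.3010e+01] f [-1.1  0.9 -0.3] op 0.0128 t 49.9
turn [-0.001  0.     0.   ] shift [-0.0017  0.0003  0.0002] rows 0.0
```

View pics/s9.png

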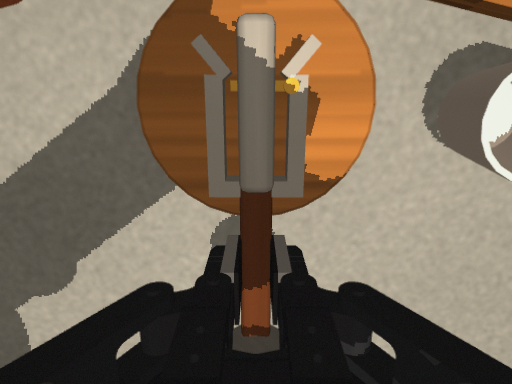

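The gate is shut at (230–295,86) behind the leg. I'll lower, release and retreat high.

```bash
python3 -m creep '[[[0,0,0],[-0.003,0,0.004],0],[[0,0,0],[-0.003,0,0.009],0],[[0,0,0],[-0.003,0,0.0125],0],[[0,0,0],[-0.003,0,0.0125],0],[[0,0,0],[-0.003,0,0.0125],0.02],[[0,0,0],[-0.003,0,0.0125],0.03],[[0,0,0],[-0.003,0,0.0125],0.035],[[0,0,0],[-0.003,0,0.0125],0.035],[[0,0,0],[-0.003,0,0.0],0.035],[[0,0,0],[-0.003,0,-0.04],0.035],[[0,0,0],[-0.003,0,-0.1],0.035],[[0,0,0],[-0.003,0,-0.15],0.035],[[0,0,0],[-0.07,0,-0.2],0.035],[[0,0,0],[-0.1,0,-0.22],0.035],[[0,0,0],[-0.1,0,-0.22],0.035],[[0,0,0],[-0.1,0,-0.22],0.035]]'
cat > fin.py <<'E'
from h import *
tins=dict(tin1=(.476,-.447,.07,.036),tin2=(.6759,-.148,.06,.043),tin3=(.4867,.4422,.082,.05),tin4=(.6693,.1393,.066,.057))
print(get_obs()["force"].round(1),get_obs()["time_s"])
ims=[]
for n in("scene","side","wrist"):
    p,W=cloud(n); hsv=cv2.cvtColor(p,cv2.COLOR_RGB2HSV); z=W[...,2]; ims.append(p)
    for k,(x,y,h,r) in tins.items():
        m=(hsv[...,0]<18)&(hsv[...,1]>110)&(np.hypot(W[...,0]-x,W[...,1]-y)<r+.008)&(abs(z-h-.008)<.008)
        if m.sum()<60: continue
        P=W[m]; kk=np.linalg.lstsq(np.c_[P[:,:2]-(x,y),np.ones(len(P))],P[:,2],rcond=None)[0]; c,rr=cv2.minEnclosingCircle(np.float32(P[:,:2]))
        print(n,k,"d mm",((np.array(c)-(x,y))*1000).round(1),"r",round(rr*1000,1),"top",np.median(P[:,2]-h).round(4),"slope",kk[:2].round(3))
        if k in("tin2","tin4"):
            b=(hsv[...,0]>15)&(hsv[...,0]<34)&(hsv[...,1]>120)&(np.hypot(W[...,0]-x,W[...,1]-y)<.05)&(z>h+.01)
            if b.sum(): print("   gate",W[b].min(0).round(4),W[b].max(0).round(4),b.sum())
s=cv2.resize(ims[1][150:350,180:380],(500,500),interpolation=cv2.INTER_CUBIC); cv2.imwrite("pics/fin.png",s[:,:,::-1]); cv2.imwrite("pics/finw.png",ims[2][:,:,::-1])
E
python3 fin.py
```

```text
time_s: 51.9
tool_pos: [0.508, 0.1025, 0.3133]
tcp_rot: [-179.9, -0.1, 13.0]
force: [0.3, -0.3, -0.7]
opening: 0.0347
[ 0.3 -0.3 -0.7] 51.9
scene tin1 d mm [2.3 1.3] r 35.7 top 0.0058 slope [-0.006 -0.004]
scene tin2 d mm [ 1.6 -0.8] r 43.0 top 0.0062 slope [-0.012  0.002]
   gate [ 0.6559 -0.1642  0.0718] [ 0.6714 -0.1458  0.1015] 19
scene tin3 d mm [ 1.9 -2.7] r 50.0 top 0.0064 slope [-0.011  0.021]
scene tin4 d mm [-0.  -2.8] r 61.7 top 0.0063 slope [-0.005  0.006]
   gate [0.6499 0.1247 0.1024] [0.6684 0.1376 0.1167] 13
side tin1 d mm [-2.2 -3.1] r 35.7 top 0.0069 slope [0.012 0.025]
side tin2 d mm [-3.9 -4.3] r 43.2 top 0.0064 slope [-0.005  0.012]
   gate [ 0.6565 -0.1673  0.0918] [ 0.6643 -0.1482  0.1005] 12
side tin3 d mm [-1.5 -2.6] r 54.7 top 0.0068 slope [0.006 0.006]
side tin4 d mm [-1.7 -5.5] r 59.4 top 0.0062 slope [0.001 0.009]
   gate [0.6519 0.1161 0.1114] [0.6555 0.1273 0.1143] 3
wrist tin2 d mm [-6.9  7.5] r 45.8 top 0.008 slope [ 0.015 -0.061]
wrist tin4 d mm [-8.3 -1.3] r 56.7 top 0.008 slope [-0.007 -0.001]
   gate [0.6525 0.1196 0.1043] [0.6638 0.1464 0.1158] 126
```

View pics/finw.png

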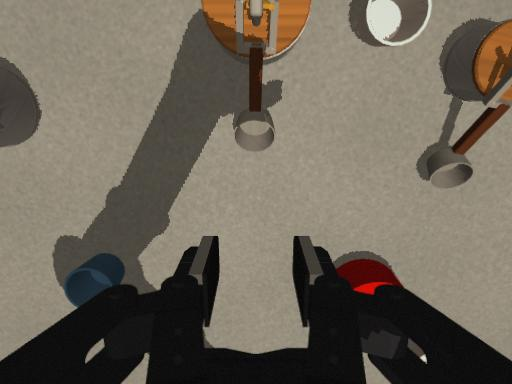

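Run:
```python
from h import *
p,d=snapshot("side"); a=cv2.resize(p[130:330,190:410],(800,600),interpolation=cv2.INTER_CUBIC); cv2.imwrite("pics/fin2.png",a[:,:,::-1])
```

```text
(no output)
```

View pics/fin2.png

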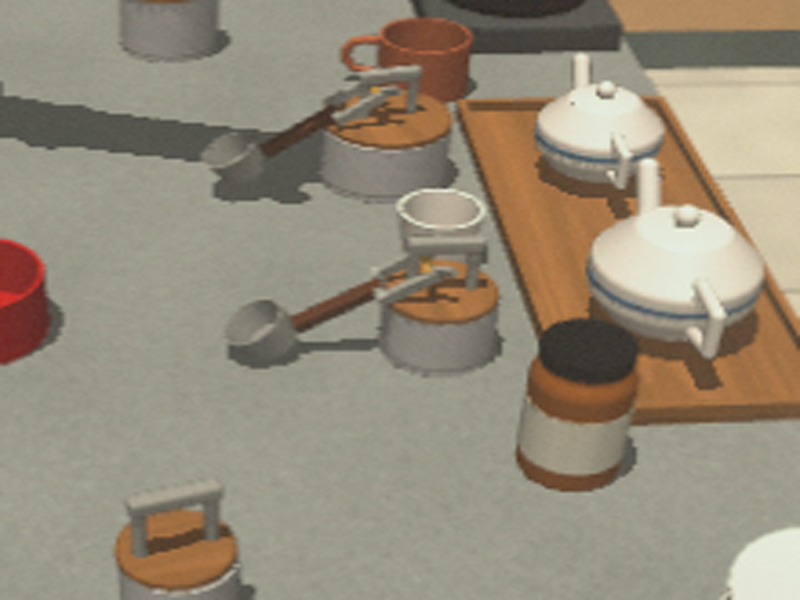

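Both scoops hang on the legs of lids 2 and 4 with gates shut, and all the lids are seated. One last check is that everything is still and stays put, then I'll hand in.

```bash
cp /dev/null a; python3 -c "
from h import *
np.save('a.npy',np.stack([snapshot(n)[0] for n in('side','scene')]))"
python3 -m creep '[[[0,0,0],[0,0,0],0.035],[[0,0,0],[0,0,0],0.035],[[0,0,0],[0,0,0],0.035],[[0,0,0],[0,0,0],0.035],[[0,0,0],[0,0,0],0.035],[[0,0,0],[0,0,0],0.035],[[0,0,0],[0,0,0],0.035],[[0,0,0],[0,0,0],0.035],[[0,0,0],[0,0,0],0.035],[[0,0,0],[0,0,0],0.035],[[0,0,0],[0,0,0],0.035],[[0,0,0],[0,0,0],0.035]]'
python3 - <<'E'
from h import *
A=np.load('a.npy'); 
for a,n in zip(A,('side','scene')):
    b,_=snapshot(n); D=abs(a.astype(int)-b).max(2)
    for k,q in dict(lid2=(.6754,-.148,.1),bowl2=(.56,-.148,.04),lid4=(.669,.139,.1),bowl4=(.55,.112,.05)).items():
        u,v=project(n,q)[0].astype(int); print(n,k,D[v-12:v+13,u-12:u+13].max(),D[v-12:v+13,u-12:u+13].mean().round(2))
E
python3 fin.py | head -9
```

```text
time_s: 53.7
tool_pos: [0.5077, 0.102, 0.3127]
tcp_rot: [-180.0, 0.0, 13.0]
force: [0.4, 0.1, -0.1]
opening: 0.0348
side lid2 9 2.52
side bowl2 8 2.49
side lid4 43 2.84
side bowl4 41 2.85
scene lid2 45 2.06
scene bowl2 45 1.85
scene lid4 10 1.53
scene bowl4 21 2.06
[-0.  -0.  -0.1] 53.8
scene tin1 d mm [-0.2  1.1] r 37.9 top 0.006 slope [-0.006 -0.005]
scene tin2 d mm [-2.9  1.1] r 47.1 top 0.0062 slope [-0.016 -0.003]
   gate [ 0.6537 -0.1637  0.0892] [ 0.6701 -0.1499  0.1048] 18
scene tin3 d mm [ 1.2 -0.6] r 51.7 top 0.0067 slope [-0.006  0.019]
scene tin4 d mm [-1.4 -2.2] r 61.9 top 0.0064 slope [-0.001  0.005]
   gate [0.6501 0.1249 0.1045] [0.6678 0.1377 0.1159] 13
side tin1 d mm [-2.6 -2.1] r 35.7 top 0.0069 slope [0.009 0.02 ]
side tin2 d mm [-0.8 -4.5] r 43.7 top 0.0062 slope [-0.002  0.016]
```

```bash
python3 -c "
from rig import *
print(close_job())"
```

```text
the job is handed in; nothing more can be done
None
```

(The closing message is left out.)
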